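# Put washed cartridge valves away by cap colour

### The job

The three cartridge valves on the draining rack are washed and dry: put them away by cap colour, the red-capped ones in the red bin and the blue-capped one in the blue bin. Lay each one flat on the bin's floor, lengthwise in the bin with its coloured cap towards the open front, like the blue valve that is already there. Set them down gently instead of dropping them, and leave that stored valve and the other things on the bench where they are.

Things in the scene. Friction and masses are not known exactly. Their poses are not given: they have to be found in the camera images.
- red_valve_a: cartridge valve, red cap, 100 mm long, 0.22 kg; starts lying level across the rack, cap to left or right. Origin on its axis, mid-way along the plain steel tube (24 mm dia, x -19 to 19 mm: grip here); +x points to the cap. Cap (30 mm dia) x 19 to 45; brass hexagon (30 mm over flats) -29 to -19; nose -55 to -29. It lies on cap and hexagon, axis 15 mm above what it lies on.
- red_valve_a_cap (a point): centre of the end face of the red cap of red_valve_a, 45 mm from its origin along its +x
- red_valve_a_nose (a point): tip of the nose (20 then 17 mm dia, black seals) of red_valve_a, 55 mm from its origin along its -x
- red_valve_b: cartridge valve, red cap, 100 mm long, 0.22 kg; starts lying level across the rack, cap to left or right. Origin on its axis, mid-way along the plain steel tube (24 mm dia, x -19 to 19 mm: grip here); +x points to the cap. Cap (30 mm dia) x 19 to 45; brass hexagon (30 mm over flats) -29 to -19; nose -55 to -29. It lies on cap and hexagon, axis 15 mm above what it lies on.
- red_valve_b_cap (a point): centre of the end face of the red cap of red_valve_b, 45 mm from its origin along its +x
- red_valve_b_nose (a point): tip of the nose (20 then 17 mm dia, black seals) of red_valve_b, 55 mm from its origin along its -x
- blue_valve: cartridge valve, blue cap, 100 mm long, 0.22 kg; starts lying level across the rack, cap to left or right. Origin on its axis, mid-way along the plain steel tube (24 mm dia, x -19 to 19 mm: grip here); +x points to the cap. Cap (30 mm dia) x 19 to 45; brass hexagon (30 mm over flats) -29 to -19; nose -55 to -29. It lies on cap and hexagon, axis 15 mm above what it lies on.
- blue_valve_cap (a point): centre of the end face of the blue cap of blue_valve, 45 mm from its origin along its +x
- blue_valve_nose (a point): tip of the nose (20 then 17 mm dia, black seals) of blue_valve, 55 mm from its origin along its -x
- rack: fixed draining rack of metal sheet, 375 mm wide (y); the sheet slopes at 40 degrees, rising along the rack's +x, away from the robot (its normal is -0.643, 0, 0.766 in the rack's frame). Origin on the bench, 100 mm straight below the sheet's top face. Valves lie along its y at y -125, 0 and 125 mm, their origins at x -10, z 111 mm. Low front gutter 50 mm high, 73 mm ahead of the origin.
- rack_sheet (a point): point on the sheet's top face, 100 mm above the rack's origin; the solid sheet reaches 58 mm down and 52 mm up the slope from it. Come to the valves square to the slope. Below each valve two fixed tabs, 8 mm high, 12 wide, 3 thick, at 30 mm either side of its origin, leave a 48 mm gap for the lower finger.
- rack_tier (a point): middle of the front rod of the rack's fixed upper tier: three level rods, 8 mm dia, along the rack's y at x -20, 15 and 50 mm, 270 mm above the bench, with end posts at x 50, y -184 and 184 mm, and two adapters drying at the ends of the rear rods (up to 300 mm). The front rod hangs over the valves, 158 mm above them, so a gripper cannot come straight down on them.
- red_bin: red open-front plastic bin, fixed, 160 mm deep (x) by 196 wide (y). Origin under the floor's middle; -x points to the low open front (roughly towards the robot), +x to the back. Walls and floor 4 mm thick; front lip 24 mm high, sides rising from 24 mm at the front to 55 mm over the rear half, back 55. Room for two valves side by side. Empty at the start.
- blue_bin: blue open-front plastic bin, fixed, 160 mm deep (x) by 196 wide (y). Origin under the floor's middle; -x points to the low open front (roughly towards the robot), +x to the back. Walls and floor 4 mm thick; front lip 24 mm high, sides rising from 24 mm at the front to 55 mm over the rear half, back 55. Room for two valves side by side. A stored valve lies about 42 mm to the -y side.
- stored_valve: bystander: like the other valves, blue cap; already lying lengthwise in the blue bin, cap (+x) to the open front. To be left alone. Origin on its axis at mid-tube
- stored_valve_cap (a point): centre of the end face of the stored valve's blue cap
- stored_valve_nose (a point): tip of the stored valve's nose
- manifold: bystander: aluminium hydraulic manifold block 100 x 120 x 60 mm with a black solenoid valve on top (100 mm high in all), loose, 1.9 kg; origin under its middle
- solvent_can: bystander: white can with a green band, 66 mm diameter, 170 mm high, loose; origin under its middle
- spanner: bystander: steel spanner, 200 mm long, lying flat on the bench, loose; x along it
Things that resemble listed ones, but are neither listed nor needed, are in the scene too. Leave any pink look-alike of the red_valve_a alone. What is shaped like the blue_valve but purple is not meant.

How it is judged (in metres and radians):
At the end, for the whole second after the job is handed in: Red-capped valves in the red bin, both blue-capped ones in the blue bin: flat on the floor (within 8 deg of level), within 20 deg of lengthwise, cap in the front half, nose in the rear half, at rest; stored valve, manifold, can and spanner within 20 mm of their start (x of red_valve_a in the frame of red_bin between -0.05 and 0.05 m and y of red_valve_a in the frame of red_bin between -0.09 and 0.09 m and z of red_valve_a in the frame of red_bin between 0.01 and 0.027 m and angle between red_valve_a's own x axis and vertical between 1.42 and 1.72 rad and angle between the x axis of each of red_valve_a, red_valve_b and the x axis of red_bin, either way round below 0.35 rad and x of each of red_valve_a_cap, red_valve_b_cap in the frame of red_bin below 0 m and x of each of red_valve_a_nose, red_valve_b_nose in the frame of red_bin above 0 m and linear speed of each of red_valve_a, red_valve_b, blue_valve, stored_valve below 0.02 m/s and x of red_valve_b in the frame of red_bin between -0.05 and 0.05 m and y of red_valve_b in the frame of red_bin between -0.09 and 0.09 m and z of red_valve_b in the frame of red_bin between 0.01 and 0.027 m and angle between red_valve_b's own x axis and vertical between 1.42 and 1.72 rad and x of blue_valve in the frame of blue_bin between -0.05 and 0.05 m and y of blue_valve in the frame of blue_bin between -0.09 and 0.09 m and z of blue_valve in the frame of blue_bin between 0.01 and 0.027 m and angle between blue_valve's own x axis and vertical between 1.42 and 1.72 rad and angle between the x axis of each of blue_valve, stored_valve and the x axis of blue_bin, either way round below 0.35 rad and x of each of blue_valve_cap, stored_valve_cap in the frame of blue_bin below 0 m and x of each of blue_valve_nose, stored_valve_nose in the frame of blue_bin above 0 m and x of stored_valve in the frame of blue_bin between -0.05 and 0.05 m and y of stored_valve in the frame of blue_bin between -0.09 and 0.09 m and z of stored_valve in the frame of blue_bin between 0.01 and 0.027 m and angle between stored_valve's own x axis and vertical between 1.42 and 1.72 rad); the robot touches nothing.
It fails at once if the manifold block, can or spanner is moved by more than 20 mm (distance of any of manifold, solvent_can, spanner from where it was at the start of the episode above 0.02 m).
It fails at once if the valve already stored is moved by more than 20 mm (distance of stored_valve from where it was at the start of the episode above 0.02 m).
It fails at once if a valve is driven hard into a bin (contact force over 60 N) (contact force between any of red_valve_a, red_valve_b, blue_valve and red_bin above 60 N or contact force between any of red_valve_a, red_valve_b, blue_valve and blue_bin above 60 N).
It fails at once if a valve is let fall (faster than 0.6 m/s while not held, a drop of about 20 mm) ((linear speed of red_valve_a above 0.6 m/s and contact force between the fingers and red_valve_a below 0.05 N) or (linear speed of red_valve_b above 0.6 m/s and contact force between the fingers and red_valve_b below 0.05 N) or (linear speed of blue_valve above 0.6 m/s and contact force between the fingers and blue_valve below 0.05 N)).
It also fails if it takes over 72 s, if anything falls off the work surface, if the arm or the gripper's body presses on something with over 40 N, if the wrist force passes 120 N, or if a joint passes its speed limit or range.

### The arm

A 6-joint arm with a two-finger parallel gripper is mounted at the origin on the work surface. World frame = base frame: x ahead of the robot, y to its left, z up, the work surface at z = 0. Lengths are in mm, angles in rad, forces in N, time in s.
With the tool pointing down it reaches from about 350 to 975 mm from the base axis. Payload 7.1 kg.
Tool frame: the origin (TCP) lies at the very end of the fingers, on their centre line; the grasp point (between the pads) lies 19 mm behind it; z points along the fingers, y is the line along which they close (so a half turn about z gives the same grasp; the last joint's range is limited). The gripper opens to 88 mm and grips with 3 to 60 N. Pads are 20 mm wide; open, the fingers measure 115 mm over their backs; the gripper's body (75 mm by 178 mm) begins 61 mm behind the grasp point.
Start: joints at [-1.242, 0.423, 1.63, -0, 1.089, -0.019], TCP at [213.036, -587.555, 222.675] pointing down, gripper open.
Joint ranges: [-3, 3], [-0.9, 2.11], [0.09, 2.58], [-1.31, 4.45], [0.11, 2.69], [-2.54, 2.54]. Speed limits (rad/s): [2.39, 2.39, 3.01, 3.14, 3.14, 3.14].

### API

Orientations are given as a rotation vector (axis times angle).
In Python, from workcell import ctrl, optics gives the robot as it stands.
- The arm moves only by the shell command python3 -m jog 'ROWS'. ROWS is JSON, a list of rows, each a list of 7 numbers: the shift along the tool's x, y, z in units of 40 mm (1.0 is 40 mm), then the turn, a rotation vector about the tool's x, y, z in units of 6 degrees (1.0 is 6 degrees), then the opening, from 0 (shut) to 1 (fully open). A call has 1 to 20 rows; each row shifts and turns the commanded pose from where the row before left it, along the tool's axes as they then stand; what a row does not reach is not made up. A row lasts 1/10 s, in which the tool goes at most 50 mm and 8.59 degrees, less where a joint would pass 70% of its speed; a pose out of reach is approached as far as the arm can. A call is refused whole if a number of a shift passes 1 or a number of a turn 1, either way. A call with a gripper value outside its range is refused whole. The fingers move at their own pace and stop on an object; the grip force is fixed at half the most. Time passes only in rows, so rows that do not move let the fingers close. It gives the time, the measured TCP pose, the force, the opening and the grip force at its end, in the units of the state.
- ctrl.get_obs(): the state, without advancing time (a new reading comes with each control period).
- optics.get_image(name): name is "side" or "top" or "wrist"; returns the picture (400x640x3 uint8, red, green, blue); there is no depth.
- optics.camera_model(name): a dict with "fov_y" (degrees; the focal length in pixels is half the picture's height over the tangent of half this angle, whatever the lens; pixels are square), "cx", "cy" (the principal point, pixels), "view" (4x4, takes a point from world to camera coordinates); the wrist camera has in their place "hand_eye" (4x4, takes a point from camera to tool coordinates, whose origin is the TCP and whose axes are the flange's). Camera axes: x right, y up, looking along -z (the intrinsics and any distortion apply to the point x, -y, -z); pixel columns grow to the right and rows downward; lengths in mm; the calibration is good to about 2 mm. The wrist camera is an equidistant fisheye: a pixel r from the principal point sees the ray r / f radians off the axis. A picture is of the moment at which its call begins: read the wrist's pose just before it. camera_model takes no time and is no camera call.
- ctrl.close_job(): hands the job in; it is judged then, once.
Trained networks look in the newest picture that a camera, given by its name, has taken for a name from the list of things; names that differ only in an ending like _2 or _b are one class to them, and where a whole thing is asked for, a point or a joint stands for the part that bears it (a point fixed in the world has none). Each returns a list of dicts, best first, with "conf" (0 to 1); they miss things now and then, are a little off and sometimes report something else, mostly with a low value. They report only what shows in the picture. A call takes as long as a camera call. They do not tell look-alikes from the thing itself.
- optics.masks_of(target, camera): "pixels" (400x640 bool, what is visible of it) and "extent" ([centre column, centre row, width, height] in pixels, round what is visible of it).
The state is a dict: "t": time; "qpos": joint angles; "qvel": joint speeds; "joint_torque": joint torques, N m; "ee_pos": TCP position; "orientation": TCP orientation; "ft_force": force on the tool from outside, world axes, zero at the start; "moment": the same for the moment, N m; "width": finger opening in mm; "grasp_force": force on a finger pad.
Only numpy, scipy, OpenCV 4.12 (cv2) and the standard library are available. Lean on these libraries where they do the work, as an engineer would, in place of code of your own. Each camera call takes 0.05 s, during which the arm holds its last target. There are 200 camera calls.

## Working session

There is one attempt and no reset: what is moved stays moved. The work goes in short steps, Python scripts to look and compute and a shell command to move; the robot and the scene stay as the last step left them, time stands still between calls to the robot, and variables do not carry over. Pictures are saved under pics/ and viewed, at most 10 in all, crops included, and the job is handed in when it is done.

```bash
ls; mkdir -p pics; python3 - <<'E'
from workcell import ctrl, optics
import cv2,numpy as np
for n in("top","side","wrist"):
    im=optics.get_image(n); cv2.imwrite(f"pics/{n}0.png",im[:,:,::-1])
    m=optics.camera_model(n); print(n,{k:(np.round(v,4).tolist() if hasattr(v,'__len__') and not isinstance(v,str) else v) for k,v in m.items()})
print(ctrl.get_obs())
E
```

```text
pics
top {'fov_y': 48.327255428797876, 'cx': 318.92158771882106, 'cy': 198.82218656272792, 'view': [[0.0031, -1.0, 0.0093, 3.0409], [0.9819, 0.0048, 0.1892, -563.905], [-0.1892, 0.0086, 0.9819, -1221.716], [0.0, 0.0, 0.0, 1.0]]}
side {'fov_y': 44.117428785417296, 'cx': 325.17933125037433, 'cy': 207.59296851851525, 'view': [[-0.8751, -0.4839, -0.0031, 478.8977], [0.2602, -0.4759, 0.8401, -270.2142], [-0.408, 0.7344, 0.5424, -1369.773], [0.0, 0.0, 0.0, 1.0]]}
wrist {'fov_y': 65.70646984690485, 'cx': 319.6095933171831, 'cy': 198.29104187701623, 'hand_eye': [[0.0006, 0.967, 0.2549, 69.7281], [1.0, -0.0007, 0.0005, -0.0914], [0.0006, 0.2549, -0.967, -162.3065], [0.0, 0.0, 0.0, 1.0]]}
{'t': 0.15, 'qpos': array([-1.24200856e+00,  4.23667112e-01,  1.63049698e+00, -4.84090110e-05,
        1.08858071e+00, -1.90124999e-02]), 'qvel': array([ 2.70406266e-04,  1.41294446e-04, -3.77565881e-03, -7.11752292e-05,
       -2.28150568e-04,  9.78431043e-04]), 'joint_torque': array([ 1.80902458e-03, -5.44984245e+01, -2.73919970e+01,  6.44424534e-02,
        2.03946460e-02, -4.55666873e-05]), 'ee_pos': array([ 212.88729712, -587.17721731,  222.08599797]), 'orientation': array([-3.09308860e+00, -5.43412893e-01,  3.45612372e-04]), 'ft_force': array([-0.05144347,  0.90588602, -0.00850872]), 'moment': array([-0.00262606, -0.03420062, -0.02076075]), 'grasp_force': 0.0, 'width': 88.01866524173036}
```

View pics/top0.png

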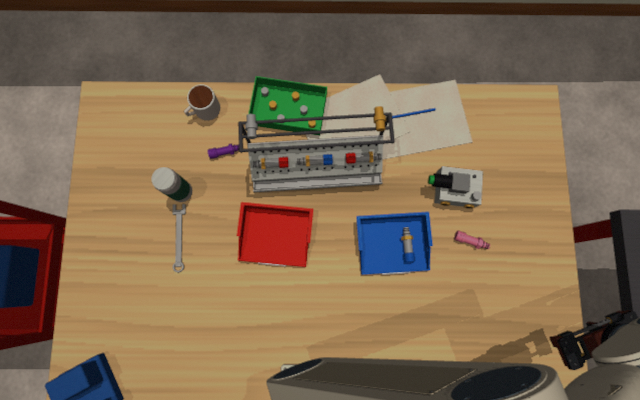

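View pics/side0.png

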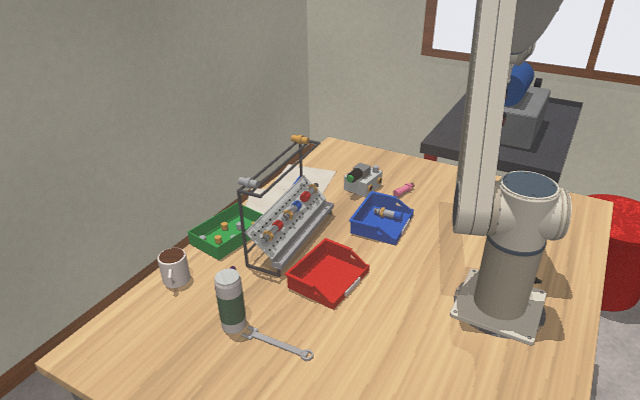

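The top view shows valves on the rack at about row 160, with red caps at (284,161) and (351,158) and a blue cap at (327,160). The red bin is at (275,235). The blue bin is at (394,243), with the stored valve at (407,244). Look-alikes for the valves are the purple one at (223,151) and the pink one at (472,240), both on the bench and not wanted. The blue stored valve at (407,244) also stays where it is. So the wanted valves are the three on the rack.

```bash
cat > h.py <<'E'
from workcell import ctrl, optics
import cv2, numpy as np
from scipy.spatial.transform import Rotation as R
def cam(n,obs=None):
    m=optics.camera_model(n); f=200/np.tan(np.radians(m['fov_y']/2))
    if n=='wrist':
        T=np.eye(4);T[:3,:3]=R.from_rotvec(obs['orientation']).as_matrix();T[:3,3]=obs['ee_pos'];C=T@np.array(m['hand_eye'])
    else: C=np.linalg.inv(np.array(m['view']))
    return dict(n=n,f=f,c=np.array([m['cx'],m['cy']]),C=C)
def ray(c,p):
    d=(np.asarray(p,float)-c['c'])/c['f']
    if c['n']=='wrist':
        r=np.linalg.norm(d)+1e-12; v=np.array([d[0]/r*np.sin(r),-d[1]/r*np.sin(r),-np.cos(r)])
    else: v=np.array([d[0],-d[1],-1])
    v=c['C'][:3,:3]@v; return c['C'][:3,3],v/np.linalg.norm(v)
def onz(c,p,z):
    o,v=ray(c,p); return o+v*(z-o[2])/v[2]
def proj(c,P):
    P=np.atleast_2d(P); q=(P-c['C'][:3,3])@c['C'][:3,:3]; q=q*[1,-1,-1]
    if c['n']=='wrist':
        rr=np.linalg.norm(q[:,:2],axis=1)+1e-12; k=np.arctan2(rr,q[:,2])/rr
        return c['c']+c['f']*q[:,:2]*k[:,None]
    return c['c']+c['f']*q[:,:2]/q[:,2:]
E
python3 - <<'E'
from h import *
for n in('top','side'):
    c=cam(n); optics.get_image(n)
    for t,z in(('red_valve_a',111),('red_valve_a_cap',111),('blue_valve',111),('red_bin',0),('blue_bin',0),('stored_valve',19),('rack',50),('manifold',50),('solvent_can',85)):
        for d in optics.masks_of(t,n)[:4]:
            ys,xs=np.nonzero(d['pixels']); (cx,cy),(w,h),a=cv2.minAreaRect(np.c_[xs,ys].astype(np.float32))
            print(n,t,round(d['conf'],2),np.round(d['extent'],1),'rect',np.round([cx,cy,w,h,a],1),'P',np.round(onz(c,(cx,cy),z),0))
E
```

```text
top red_valve_a 0.88 [364.7 157.5  34.6  10.8] rect [363.4 156.3  10.1  35.2  87.3] P [ 674. -118.  111.]
top red_valve_a 0.73 [267.6 163.1  34.1  15.2] rect [269.6 162.6  10.3  35.3  87.1] P [654. 143. 111.]
top red_valve_a 0.71 [471.1 237.9  34.   17.6] rect [471.  240.4  36.4  11.7  16.7] P [ 441. -404.  111.]
top red_valve_a_cap 0.66 [472.9 240.4  34.9  23.3] rect [471.4 240.2  36.4  12.   17.7] P [ 441. -405.  111.]
top red_valve_a_cap 0.63 [362.5 157.8  30.2   9.7] rect [363.  157.5  36.   11.    0. ] P [ 671. -117.  111.]
top blue_valve 0.64 [314.8 159.9  39.2  10.1] rect [314.  159.5  11.   36.   90. ] P [664.  20. 111.]
top blue_valve 0.54 [224.4 149.8  29.9  14.8] rect [222.5 150.3  10.2  31.7  80. ] P [689. 275. 111.]
top red_bin 0.9 [274.1 235.4  75.1  58.2] rect [272.7 234.5  73.7  59.5   7.1] P [467. 140.   0.]
top blue_bin 0.72 [395.6 243.3  70.9  65.6] rect [393.6 243.1  61.7  73.7  87.9] P [ 443. -215.    0.]
top blue_bin 0.21 [315.1 159.2  37.7   8.5] rect [313.5 159.6  10.3  35.3  87.4] P [695.  22.   0.]
top stored_valve 0.66 [407.8 243.8  16.1  36. ] rect [407.1 
[... 1516 characters left out ...]
8 [285.3 206.3  97.8 140.1] rect [285.6 205.8 137.5  94.5  82.6] P [749. -83.  50.]
side rack 0.41 [273.3 232.7  22.   25.2] rect [271.3 231.3  10.6  28.3  45. ] P [708.  67.  50.]
side manifold 0.67 [362.2 182.1  39.4  28.9] rect [363.3 179.3  30.4  38.2  45. ] P [ 593. -380.   50.]
side manifold 0.47 [390.2 213.4  28.   15.5] rect [388.2 213.2  27.7   8.5  12.1] P [ 420. -210.   50.]
side solvent_can 0.65 [230.4 302.5  33.8  63.2] rect [230.8 300.5  65.1  27.5  80.5] P [597. 410.  85.]
side solvent_can 0.64 [292.1 211.9  22.   21.9] rect [290.8 210.8   9.2  24.   45. ] P [687. -20.  85.]
side solvent_can 0.49 [272.1 230.9  19.4  20.1] rect [271.8 231.8  10.6  28.3  45. ] P [675. 108.  85.]
```

Both cameras agree on the rack valves (x, y of mid-length):
- **Left red:** (654,141), cap to -y.
- **Blue:** (664,20), cap to -y.
- **Right red:** (672,-118), cap to +y.

The spacing matches 125 mm and the rack yaw is about 4°. Next I'll plan a viewing pose tilted to the slope.

```bash
cat >> h.py <<'E'
def Rgrasp(yaw,tilt):  # yaw of rack (deg), tilt of tool z from vertical (deg), tool x = rack +y
    Rz=R.from_euler('z',yaw,degrees=True).as_matrix(); t=np.radians(tilt)
    z=np.array([np.sin(t),0,-np.cos(t)]); x=np.array([0,1.,0]); return Rz@np.c_[x,np.cross(z,x),z]
def Rdown(ang): # tool down, tool x at world angle ang (deg)
    a=np.radians(ang); x=np.array([np.cos(a),np.sin(a),0]); z=np.array([0,0,-1.]); return np.c_[x,np.cross(z,x),z]
def plan(Pt,Rt,N=None,cur=None):
    o=ctrl.get_obs(); 
    p,Rc=cur if cur else (o['ee_pos'],R.from_rotvec(o['orientation']).as_matrix())
    w=R.from_matrix(Rc.T@Rt).as_rotvec()
    if N is None: N=int(np.ceil(max(np.linalg.norm(np.subtract(Pt,p))/38,np.degrees(np.abs(w)).max()/5.8,1)))
    while 1:
        Rk=[Rc@R.from_rotvec(w*k/N).as_matrix() for k in range(N)]
        s=np.linalg.solve(sum(Rk),np.subtract(Pt,p))
        if np.abs(s).max()<=40 and np.linalg.norm(s)<50: break
        N+=1
    path=p+np.cumsum([r@s for r in Rk],0)
    print('N',N,'row',np.round(np.r_[s/40,np.degrees(w/N)/6],3).tolist(),'path',np.round(path[::max(1,N//4)]).astype(int).tolist())
    return Pt,Rt
E
python3 - <<'E'
from h import *
Rt=Rgrasp(4.1,44); v=np.array([664,15,111]); plan(v-150*Rt[:,2],Rt)
for n in('red_bin','blue_bin'):
    c=cam('top'); optics.get_image('top'); m=optics.masks_of(n,'top')[0]['pixels']
    cnt=max(cv2.findContours(m.astype(np.uint8),0,1)[0],key=cv2.contourArea); a=cv2.approxPolyDP(cnt,4,True)[:,0]; print(n,a.tolist())
E
```

```text
N 19 row [0.96, -0.108, 0.055, -0.33, 0.249, -0.617] path [[248, -570, 220], [373, -481, 219], [472, -362, 224], [536, -222, 228], [562, -70, 225]]
red_bin [[241, 202], [238, 259], [304, 266], [312, 209]]
blue_bin [[428, 213], [357, 217], [361, 271], [427, 269]]
```

```bash
python3 -m jog '[[0.96,-0.11,0.05,-0.33,0.25,-0.62,1],[0.96,-0.11,0.05,-0.33,0.25,-0.62,1],[0.96,-0.11,0.05,-0.33,0.25,-0.62,1],[0.96,-0.11,0.05,-0.33,0.25,-0.62,1],[0.96,-0.11,0.05,-0.33,0.25,-0.62,1],[0.96,-0.11,0.05,-0.33,0.25,-0.62,1],[0.96,-0.11,0.05,-0.33,0.25,-0.62,1],[0.96,-0.11,0.05,-0.33,0.25,-0.62,1],[0.96,-0.11,0.05,-0.33,0.25,-0.62,1],[0.96,-0.11,0.05,-0.33,0.25,-0.62,1],[0.96,-0.11,0.05,-0.33,0.25,-0.62,1],[0.96,-0.11,0.05,-0.33,0.25,-0.62,1],[0.96,-0.11,0.05,-0.33,0.25,-0.62,1],[0.96,-0.11,0.05,-0.33,0.25,-0.62,1],[0.96,-0.11,0.05,-0.33,0.25,-0.62,1],[0.96,-0.11,0.05,-0.33,0.25,-0.62,1],[0.96,-0.11,0.05,-0.33,0.25,-0.62,1],[0.96,-0.11,0.05,-0.33,0.25,-0.62,1],[0.96,-0.11,0.05,-0.33,0.25,-0.62,1],[0,0,0,0,0,0,1]]'
python3 - <<'E'
from h import *
o=ctrl.get_obs(); c=cam('wrist',o); im=optics.get_image('wrist'); cv2.imwrite('pics/w1.png',im[:,:,::-1]); print(o['ee_pos'],o['orientation'],o['qpos'])
for t,z in(('red_valve_a',111),('blue_valve',111)):
    for d in optics.masks_of(t,'wrist')[:4]:
        ys,xs=np.nonzero(d['pixels']); r=cv2.minAreaRect(np.c_[xs,ys].astype(np.float32))
        print(t,round(d['conf'],2),np.round(r[0],1),np.round(r[1],1),round(r[2],1),np.round(onz(c,r[0],z),1))
E
```

```text
t: 3.35
ee_pos: [560.2, -34.5, 227.1]
orientation: [1.815, 1.797, 0.729]
ft_force: [0.2, 0.2, -0.3]
width: 88.1
grasp_force: 0.0
[560.16206058 -34.5485812  227.10620705] [1.8149937  1.79745733 0.72852022] [-0.15784948  0.15637866  2.24963053  1.48044931  0.13673591 -1.57617208]
red_valve_a 0.87 [327.3 249.7] [67.4 29.3] 87.3 [ 674.7 -105.2  111. ]
red_valve_a 0.82 [310.3  35.2] [72.1 33.5] 86.3 [656.9 128.  111. ]
blue_valve 0.68 [317.4 139.1] [98.6 33.1] 87.7 [663.3  19.  111. ]
```

View pics/w1.png

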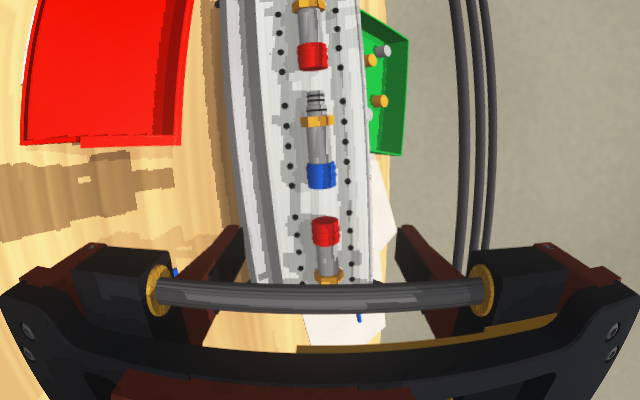

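The wrist view shows the three rack valves square on: left red cap at (312,57), blue cap at (321,175) and right red cap at (326,231). No look-alike is on the rack, so the choice holds. Joint 5 is near its limit here, so I'll measure the caps and fit a kinematic model before going in.

```bash
cat >> h.py <<'E'
def caps(c,im,zs=111):
    hsv=cv2.cvtColor(im,cv2.COLOR_RGB2HSV); out=[]
    for n,lo,hi in(('red',(0,150,60),(8,255,255)),('red',(172,150,60),(180,255,255)),('blue',(105,150,60),(125,255,255))):
        k,_,st,ce=cv2.connectedComponentsWithStats(cv2.inRange(hsv,lo,hi))
        for i in range(1,k):
            if 60<st[i,4]<2500:
                x,y,w,h,a=st[i]; p=(x+w/2-.5,y+h/2-.5); out.append((n,p,int(a),np.round(onz(c,p,zs),1)))
    return out
E
python3 - <<'E'
from h import *
im=cv2.imread('pics/w1.png')[:,:,::-1].copy(); o=ctrl.get_obs(); c=cam('wrist',o)
for x in caps(c,im): print(x)
im=cv2.imread('pics/top0.png')[:,:,::-1].copy()
for x in caps(cam('top'),im): print('top',x)
Rc=R.from_rotvec(o['orientation']).as_matrix(); print(Rc.round(3))
Rt=Rgrasp(4.1,44); v=np.array([663.6,14,111]); plan(v-70*Rt[:,2],Rt,N=10)
E
```

```text
('red', (np.float64(312.0), np.float64(56.0)), 769, array([660. , 103.2, 111. ]))
('red', (np.float64(325.0), np.float64(231.0)), 718, array([672.8, -84.5, 111. ]))
('red', (np.float64(61.5), np.float64(264.5)), 1091, array([412.9, -52.2, 111. ]))
('red', (np.float64(196.0), np.float64(262.0)), 607, array([524.1, -77.2, 111. ]))
('red', (np.float64(210.5), np.float64(316.5)), 71, array([ 527.7, -134.5,  111. ]))
('red', (np.float64(279.5), np.float64(392.5)), 280, array([ 591. , -283.8,  111. ]))
('red', (np.float64(350.0), np.float64(393.5)), 82, array([ 723.8, -390.3,  111. ]))
('red', (np.float64(327.0), np.float64(394.5)), 112, array([ 671.8, -350.2,  111. ]))
('red', (np.float64(121.0), np.float64(396.5)), 73, array([ 417.6, -189.4,  111. ]))
('blue', (np.float64(321.0), np.float64(175.0)), 651, array([668.7, -21.3, 111. ]))
top ('red', (np.float64(350.5), np.float64(157.5)), 91, array([670.4, -81.7, 111. ]))
top ('red', (np.float64(283.0), np.float64(162.0)), 92, array([656.4, 105.7, 111. ]))
top ('red', (np.float64(58.0), np.float64(278.5)), 206, array([336.4, 690.3, 111. ]))
top ('blue', (np.float64(413.0), np.float64(113.0)), 62, array([ 802.6, -260.8,  111. ]))
top ('blue', (np.float64(327.0), np.float64(159.5)), 78, array([664.2, -16.3, 111. ]))
top ('blue', (np.float64(93.0), np.float64(377.0)), 688, array([ 92. , 574.7, 111. ]))
top ('blue', (np.float64(67.5), np.float64(381.5)), 920, array([ 81.2, 637.5, 111. ]))
[[-0.002  0.743  0.669]
 [ 0.999 -0.023  0.029]
 [ 0.036  0.669 -0.743]]
N 10 row [0.11, -0.012, 0.218, -0.032, 0.02, -0.072] path [[566, -32, 221], [577, -23, 208], [588, -13, 194], [599, -4, 181], [610, 6, 168]]
```

```bash
python3 -m jog '[[0.11,-0.01,0.22,-0.03,0.02,-0.07,0.5],[0.11,-0.01,0.22,-0.03,0.02,-0.07,0.5],[0.11,-0.01,0.22,-0.03,0.02,-0.07,0.5],[0.11,-0.01,0.22,-0.03,0.02,-0.07,0.5],[0.11,-0.01,0.22,-0.03,0.02,-0.07,0.5],[0.11,-0.01,0.22,-0.03,0.02,-0.07,0.5],[0.11,-0.01,0.22,-0.03,0.02,-0.07,0.5],[0.11,-0.01,0.22,-0.03,0.02,-0.07,0.5],[0.11,-0.01,0.22,-0.03,0.02,-0.07,0.5],[0.11,-0.01,0.22,-0.03,0.02,-0.07,0.5],[0,0,0,0,0,0,0.5],[0,0,0,0,0,0,0.5]]'
python3 - <<'E'
from h import *
o=ctrl.get_obs(); print(o['qpos'].round(3)); print(R.from_rotvec(o['orientation']).as_matrix().round(3))
c=cam('wrist',o); im=optics.get_image('wrist'); cv2.imwrite('pics/w2.png',im[:,:,::-1])
for x in caps(c,im): print(x)
Rt=Rgrasp(4.15,44); v=np.array([664.6,11.5,111]); plan(v-70*Rt[:,2],Rt)
E
```

```text
t: 4.7
ee_pos: [618.5, 5.2, 171.1]
orientation: [1.73, 1.866, 0.751]
ft_force: [-0.0, 0.3, 0.6]
width: 43.8
grasp_force: 0.0
[-0.068  0.355  2.179  2.433  0.178 -2.54 ]
[[-0.082  0.731  0.678]
 [ 0.996  0.048  0.069]
 [ 0.017  0.681 -0.732]]
('red', (np.float64(310.5), np.float64(85.5)), 1343, array([658.8, 105.4, 111. ]))
('red', (np.float64(65.0), np.float64(266.5)), 1872, array([483.4,  -4.2, 111. ]))
('red', (np.float64(97.5), np.float64(297.5)), 98, array([499.2, -26.5, 111. ]))
('red', (np.float64(252.5), np.float64(327.5)), 210, array([608.2, -81.6, 111. ]))
('red', (np.float64(312.5), np.float64(319.0)), 284, array([672.8, -97.9, 111. ]))
('blue', (np.float64(312.0), np.float64(242.5)), 1046, array([668. , -20.6, 111. ]))
('blue', (np.float64(24.5), np.float64(371.0)), 1825, array([432.9, -68.8, 111. ]))
N 1 row [0.071, -0.206, 0.147, -0.178, -0.185, -0.049] path [[616, 8, 161]]
```

The wrist ended on the flipped branch, with joint 6 at its limit. I'll fit the arm kinematics from the three samples to plan the branch properly.

```bash
cat > kin.py <<'E'
import numpy as np
from scipy.spatial.transform import Rotation as R
from scipy.optimize import least_squares
S=[([-1.24200856,.423667112,1.63049698,-4.8e-5,1.08858071,-.0190125],[212.887,-587.177,222.086],[-3.0930886,-.543412893,.000345612]),
([-0.15784948,0.15637866,2.24963053,1.48044931,0.13673591,-1.57617208],[560.162,-34.549,227.106],[1.8149937,1.79745733,0.72852022]),
([-0.068,0.355,2.179,2.433,0.178,-2.54],[618.5,5.2,171.1],[1.73,1.866,0.751])]
def rz(a): return R.from_rotvec([0,0,a]).as_matrix()
def ry(a): return R.from_rotvec([0,a,0]).as_matrix()
M=np.array([[0,1.,0],[1,0,0],[0,0,-1]])  # placeholder: tool in link6 axes set below
def fk(q,P):
    h,a,L1,e,L2,D=P
    A=rz(q[0]); p=A@[a,0,h]; A=A@ry(q[1]); p=p+A@[0,0,L1]; A=A@ry(q[2]); p=p+A@[e,0,L2]
    A=A@rz(q[3])@ry(q[4])@rz(q[5]); p=p+A@[0,0,D]
    # at tool down (sum=pi): A x=-radial,y=left ; tool x=left, y=radial
    T=np.c_[A[:,1],-A[:,0],A[:,2]]
    return p,T
def fit():
    f=lambda P:np.concatenate([fk(q,P)[0]-p for q,p,_ in S]+[0.01*(P-P0)])
    P0=np.array([400,0,450,0,450,300.]); r=least_squares(f,P0,x_scale=100); return r.x
E
python3 - <<'E'
from kin import *
P=fit(); print(P.round(1))
for q,p,o in S:
    x,T=fk(q,P); print((x-p).round(2), np.degrees(np.linalg.norm(R.from_matrix(T.T@R.from_rotvec(o).as_matrix()).as_rotvec())).round(2))
E
```

```text
[ 434.  -103.3  622.9  124.9  598.6  391.9]
[-11.32  -3.69  -0.99] 0.0
[ 0.94 -0.9   3.43] 0.0
[-1.03 -2.   -2.44] 0.08
```

```bash
python3 - <<'E'
s=open('kin.py').read()
s=s.replace("h,a,L1,e,L2,D=P","h,a,L1,e,L2,D,b,d=P").replace("[a,0,h]","[a,b,h]").replace("[0,0,D]","[0,d,D]").replace("450,300.]","450,300.,0,0]")
s=s.replace("0.01*(P-P0)","0.003*(P-P0)")
s+='''
LO=np.array([-3,-.9,.09,-1.31,.11,-2.54]);HI=np.array([3,2.11,2.58,4.45,2.69,2.54])
def ik(p,T,P,br=None):
    best=None
    for q4 in([0,1.5,3.1] if br is None else [br]):
      for q6 in(-1.57,0,1.57):
        r=least_squares(lambda q:np.r_[(fk(q,P)[0]-p)/300,R.from_matrix(fk(q,P)[1].T@T).as_rotvec()],[np.arctan2(p[1],p[0]),.4,1.8,q4,.5,q6],bounds=(LO,HI))
        if r.cost<1e-5: return r.x.round(2)
        best=r.x.round(2) if best is None or r.cost<bc else best; bc=min(r.cost,bc) if 'bc' in dir() else r.cost
    return 'FAIL',best,bc
'''
open('kin.py','w').write(s)
from kin import *; from h import Rgrasp,Rdown
P=fit(); print(P.round(1))
for q,p,o in S: print((fk(q,P)[0]-p).round(2))
u=np.array([-.0724,.9974,0]); v0=np.array([664.6,11.5,111])
F=np.diag([-1,-1,1.])
for i in(1,0,-1):
    for tilt in(36,40,44):
        T=Rgrasp(4.15,tilt); 
        for back in(-10,70):
            p=v0+125*i*u-back*T[:,2]
            print(i,tilt,back,'br0',ik(p,T,P,0),'| br0 flip',ik(p,T@F,P,0),'|pi',ik(p,T@F,P,3.1))
E
```

```text
[314.5   1.2 558.1  73.9 484.5 310.6  -9.   20.9]
[-0.03 -0.01  0.  ]
[-0.02 -0.18 -0.  ]
[0.01 0.21 0.  ]
1 36 -10 br0 ('FAIL', array([ 0.24,  0.52,  2.  , -1.31,  0.11,  1.44]), np.float64(0.0005205349686505523)) | br0 flip ('FAIL', array([ 0.31,  0.53,  1.99, -1.31,  0.14, -1.64]), np.float64(0.0003381090929093641)) |pi ('FAIL', array([ 0.31,  0.54,  2.01,  4.45,  0.14, -1.12]), np.float64(9.597798892340891e-05))
1 36 70 br0 [ 0.24  0.35  2.1  -0.96  0.12  1.09] | br0 flip [ 0.34  0.36  2.08 -1.05  0.18 -1.88] |pi ('FAIL', array([ 0.32,  0.37,  2.13,  4.45,  0.14, -1.11]), np.float64(0.002305122283913344))
1 40 -10 br0 ('FAIL', array([ 0.24,  0.51,  2.  , -1.31,  0.11,  1.44]), np.float64(0.004343197691593669)) | br0 flip [ 0.32  0.54  2.04  4.04  0.2  -0.69] |pi [ 0.32  0.54  2.04  4.04  0.2  -0.69]
1 40 70 br0 ('FAIL', array([ 0.25,  0.35,  2.12, -1.31,  0.11,  1.45]), np.float64(0.0010405544179514275)) | br0 flip ('FAIL', array([ 0.34,  0.36,  2.1 , -1.31,  0.17, -1.62]), np.float64(0.0009814823358206984)) |pi ('FAIL', array([ 0.35,  0.37,  2.13,  4.45,  0.18, -1.09]), np.float
[... 2039 characters left out ...]
0 [-0.3   0.39  2.03  1.05  0.25 -1.34] | br0 flip [-0.22  0.37  2.06  1.04  0.2   1.87] |pi [-0.22  0.37  2.06  1.04  0.2   1.87]
-1 40 -10 br0 [-0.28  0.56  1.99  1.92  0.24 -2.21] | br0 flip [-0.2   0.55  2.02  2.15  0.21  0.78] |pi [-0.2   0.55  2.02  2.15  0.21  0.78]
-1 40 70 br0 [-0.32  0.4   2.08  1.55  0.25 -1.86] | br0 flip [-0.23  0.38  2.11  1.7   0.2   1.2 ] |pi [-0.23  0.38  2.11  1.7   0.2   1.2 ]
-1 44 -10 br0 [-0.29  0.58  2.03  2.23  0.32 -2.52] | br0 flip [-0.21  0.57  2.06  2.43  0.3   0.48] |pi [-0.21  0.57  2.06  2.43  0.3   0.48]
-1 44 70 br0 [-0.34  0.41  2.13  1.97  0.3  -2.29] | br0 flip [-0.25  0.4   2.16  2.18  0.27  0.71] |pi [-0.25  0.4   2.16  2.18  0.27  0.71]
```

The fit is good. Grasping needs the half-turned tool (joint 4 near π, joint 6 near 0), so I'll turn the tool by about half a turn here.

```bash
python3 -m jog '[[0,0,0,0,0,1,0.5],[0,0,0,0,0,1,0.5],[0,0,0,0,0,1,0.5],[0,0,0,0,0,1,0.5],[0,0,0,0,0,1,0.5],[0,0,0,0,0,1,0.5],[0,0,0,0,0,1,0.5],[0,0,0,0,0,1,0.5],[0,0,0,0,0,1,0.5],[0,0,0,0,0,1,0.5],[0,0,0,0,0,1,0.5],[0,0,0,0,0,1,0.5],[0,0,0,0,0,1,0.5],[0,0,0,0,0,1,0.5],[0,0,0,0,0,1,0.5],[0,0,0,0,0,1,0.5]]'
cat >> kin.py <<'E'
def sim(q0,row,N,P,p0,T0,every=4):
    """follow N equal rows by local IK within joint limits and 70% speed"""
    V=.07*np.array([2.39,2.39,3.01,3.14,3.14,3.14]); q=np.array(q0,float); p=np.array(p0,float);T=np.array(T0)
    off=p0-fk(q,P)[0]; row=np.array(row[:6],float)
    for k in range(N):
        p=p+T@row[:3]*40; T=T@R.from_rotvec(np.radians(6*row[3:])).as_matrix()
        r=least_squares(lambda x:np.r_[(fk(x,P)[0]+off-p)/200,R.from_matrix(fk(x,P)[1].T@T).as_rotvec(),1e-3*(x-q)],np.clip(q,np.maximum(LO,q-V)+1e-6,np.minimum(HI,q+V)-1e-6),bounds=(np.maximum(LO,q-V),np.minimum(HI,q+V)))
        q=r.x
        if k%every==every-1 or k==N-1:
            x,Tq=fk(q,P); print('  ',k+1,q.round(2),'err mm',np.linalg.norm(x+off-p).round(1),'deg',np.degrees(np.linalg.norm(R.from_matrix(Tq.T@T).as_rotvec())).round(1))
    return q,p,T
E
cat >> h.py <<'E'
import kin, json, os
def learn():
    o=ctrl.get_obs(); f='samples.json'; L=json.load(open(f)) if os.path.exists(f) else []
    L.append([o['qpos'].tolist(),o['ee_pos'].tolist(),o['orientation'].tolist()]); json.dump(L,open(f,'w')); kin.S=kin.S+L
    P=kin.fit(); e=max(np.linalg.norm(kin.fk(q,P)[0]-p) for q,p,_ in kin.S); print('fit',P.round(1),'maxerr',e.round(2),'q',o['qpos'].round(2),'p',o['ee_pos'].round(1)); return o,P
def go(o,P,legs,q=None,p=None,T=None):
    q=o['qpos'] if q is None else q;p=o['ee_pos'] if p is None else p;T=R.from_rotvec(o['orientation']).as_matrix() if T is None else T
    for Pt,Rt,N,wsel in legs:
        w=R.from_matrix(T.T@Rt).as_rotvec()
        if wsel is not None: # choose long way: add turn sign about tool z
            a=np.linalg.norm(w); 
            if np.sign(w[2])!=wsel: w=w*(1-2*np.pi/a)
        n=N or int(np.ceil(max(np.linalg.norm(np.subtract(Pt,p))/36,np.degrees(np.abs(w)).max()/5.8,1)))
        while 1:
            Rk=[T@R.from_rotvec(w*k/n).as_matrix() for k in range(n)]; s=np.linalg.solve(sum(Rk),np.subtract(Pt,p))
            if np.abs(s).max()<=40 and np.linalg.norm(s)<50 and np.degrees(np.abs(w)).max()/n<=6 and np.degrees(np.linalg.norm(w))/n<8.5: break
            n+=1
        row=np.round(np.r_[s/40,np.degrees(w/n)/6],2); path=p+np.cumsum([r@s for r in Rk],0)
        print('N',n,'row',row.tolist(),'path',path[::max(1,n//4)].astype(int).tolist())
        q,p,T=kin.sim(q,row,n,P,p,T)
    return q,p,T
FL=np.diag([-1,-1,1.]); U=np.array([-.0724,.9974,0]); V0=np.array([664.6,11.5,111.])
E
python3 - <<'E'
from h import *
o,P=learn()
T=Rgrasp(4.15,46)@FL
go(o,P,[(V0-70*T[:,2],T,None,None),(V0+9*T[:,2],T,5,None)])
E
```

```text
t: 6.35
ee_pos: [618.3, 5.1, 171.6]
orientation: [-2.845, 0.048, -1.113]
ft_force: [-0.4, -0.7, -0.3]
width: 43.9
grasp_force: 0.0
fit [ 3.141e+02 -1.100e+00  5.630e+02  7.780e+01  4.864e+02  3.102e+02
  1.170e+01  1.000e-01] maxerr 0.43 q [-0.07  0.35  2.18  2.43  0.18 -0.86] p [618.3   5.1 171.6]
N 15 row [-0.02, 0.01, 0.01, 0.02, 0.03, 0.93] path [[618, 4, 170], [617, 4, 168], [616, 4, 165], [615, 5, 163], [614, 6, 160]]
   4 [-0.07  0.36  2.19  2.51  0.21 -0.55] err mm 0.0 deg 0.0
   8 [-0.07  0.38  2.2   2.6   0.24 -0.25] err mm 0.0 deg 0.0
   12 [-0.06  0.39  2.22  2.71  0.27  0.04] err mm 0.0 deg 0.0
   15 [-0.05  0.39  2.22  2.79  0.28  0.25] err mm 0.0 deg 0.0
N 5 row [0.01, -0.0, 0.4, 0.01, 0.01, -0.01] path [[625, 9, 148], [636, 10, 137], [648, 10, 126], [659, 11, 115], [671, 11, 104]]
   4 [-0.04  0.53  2.14  2.89  0.34  0.16] err mm 0.0 deg 0.0
   5 [-0.04  0.57  2.11  2.91  0.35  0.14] err mm 0.0 deg 0.0
```

```bash
python3 -m jog '[[-0.02,0.01,0.01,0.02,0.03,0.93,0.48],[-0.02,0.01,0.01,0.02,0.03,0.93,0.48],[-0.02,0.01,0.01,0.02,0.03,0.93,0.48],[-0.02,0.01,0.01,0.02,0.03,0.93,0.48],[-0.02,0.01,0.01,0.02,0.03,0.93,0.48],[-0.02,0.01,0.01,0.02,0.03,0.93,0.48],[-0.02,0.01,0.01,0.02,0.03,0.93,0.48],[-0.02,0.01,0.01,0.02,0.03,0.93,0.48],[-0.02,0.01,0.01,0.02,0.03,0.93,0.48],[-0.02,0.01,0.01,0.02,0.03,0.93,0.48],[-0.02,0.01,0.01,0.02,0.03,0.93,0.48],[-0.02,0.01,0.01,0.02,0.03,0.93,0.48],[-0.02,0.01,0.01,0.02,0.03,0.93,0.48],[-0.02,0.01,0.01,0.02,0.03,0.93,0.48],[-0.02,0.01,0.01,0.02,0.03,0.93,0.48],[0,0,0,0,0,0,0.48]]'
python3 - <<'E'
from h import *
o,P=learn(); c=cam('wrist',o); im=optics.get_image('wrist'); cv2.imwrite('pics/w3.png',im[:,:,::-1])
for x in caps(c,im): print(x)
for q in (V0,V0-32*U,V0-125*U,V0-125*U+32*U,V0+45*0*U-19*U,V0+29*U): print(proj(c,q).round(0))
T=Rgrasp(4.15,46)@FL
go(o,P,[(V0-70*T[:,2],T,None,None)])
E
```

```text
t: 7.95
ee_pos: [613.8, 9.0, 159.0]
orientation: [-1.803, 1.675, -0.702]
ft_force: [-0.9, -0.2, 0.7]
width: 42.3
grasp_force: 0.0
fit [ 3.122e+02  2.000e-01  5.626e+02  7.730e+01  4.848e+02  3.093e+02
  1.190e+01 -0.000e+00] maxerr 0.53 q [-0.05  0.39  2.22  2.79  0.28  0.25] p [613.8   9.  159. ]
('red', (np.float64(317.5), np.float64(83.0)), 1442, array([672.4, -82.2, 111. ]))
('red', (np.float64(53.0), np.float64(268.0)), 561, array([-449.9, -515.3,  111. ]))
('red', (np.float64(507.0), np.float64(317.0)), 454, array([509.5,  34.2, 111. ]))
('red', (np.float64(614.5), np.float64(354.0)), 1310, array([437.7,  31. , 111. ]))
('red', (np.float64(318.5), np.float64(320.0)), 319, array([657.3, 121.4, 111. ]))
('blue', (np.float64(318.0), np.float64(170.0)), 1402, array([667.3, -16.7, 111. ]))
[[319. 206.]]
[[319. 165.]]
[[318.  43.]]
[[318.  84.]]
[[319. 182.]]
[[319. 240.]]
N 1 row [0.03, -0.02, -0.0, 0.03, 0.06, -0.02] path [[614, 7, 159]]
   1 [-0.05  0.39  2.22  2.82  0.29  0.22] err mm 0.0 deg 0.0
```

View pics/w3.png

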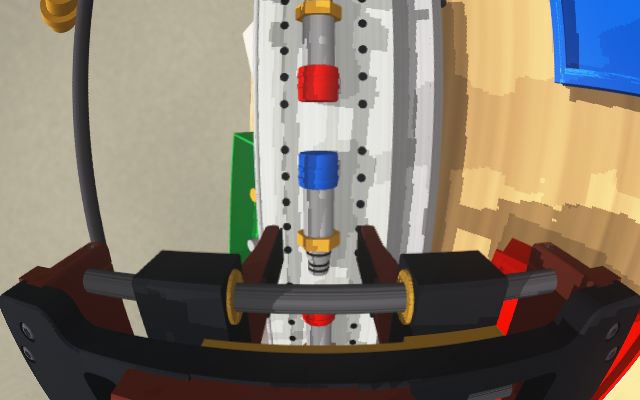

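The view is aligned: the blue valve is centred between the fingers at column 318, with its cap at (318,170) and its hexagon at (318,241). The tabs and tier are clear, so I'll advance.

```bash
python3 -m jog '[[0,-0.02,0.2,0.03,0.06,-0.02,0.48],[0,0,0.3,0,0,0,0.48],[0,0,0.3,0,0,0,0.48],[0,0,0.3,0,0,0,0.48],[0,0,0.3,0,0,0,0.48],[0,0,0.25,0,0,0,0.48],[0,0,0.15,0,0,0,0.48],[0,0,0.15,0,0,0,0.48],[0,0,0,0,0,0,0.48]]'
python3 - <<'E'
from h import *
o,P=learn(); Rc=R.from_rotvec(o['orientation']).as_matrix(); print((Rc.T@(np.array([664.5,13,111])-o['ee_pos'])).round(1),o['ft_force'].round(1))
E
```

```text
t: 8.9
ee_pos: [670.9, 13.1, 104.8]
orientation: [-1.803, 1.675, -0.711]
ft_force: [0.4, 1.0, -0.7]
width: 42.1
grasp_force: 0.0
fit [311.4   0.6 562.6  77.1 484.2 309.   11.9  -0. ] maxerr 0.56 q [-0.03  0.56  2.11  2.91  0.34  0.14] p [670.9  13.1 104.8]
[-0.3 -0.1 -8.9] [ 0.4  1.  -0.7]
```

```bash
python3 -m jog '[[0,0,0,0,0,0,0],[0,0,0,0,0,0,0],[0,0,0,0,0,0,0],[0,0,0,0,0,0,0],[0,0,0,0,0,0,0]]'; python3 - <<'E'
from h import *
o,P=learn(); T=R.from_rotvec(o['orientation']).as_matrix()
# bins: yaw from top outline corners (rim), positions
c=cam('top')
for n,cs,zs in(('red',[[241,202],[238,259],[304,266],[312,209]],[55,24,24,55]),('blue',[[357,217],[361,271],[427,269],[428,213]],[55,24,24,55])):
    X=np.array([onz(c,a,z)[:2] for a,z in zip(cs,zs)]); bl,fl,fr,br=X
    print(n,X.round(0).tolist(),'centre',X.mean(0).round(1),'yaw',[round(float(np.degrees(np.arctan2(d[1],d[0]))),1) for d in(bl-fl,br-fr)],[round(float(np.degrees(np.arctan2(-d[0],d[1]))),1) for d in(bl-br,fl-fr)],'sz',np.linalg.norm(bl-fl).round(),np.linalg.norm(bl-br).round(),np.linalg.norm(fl-fr).round())
# lift path for blue: straight back, then to y=-150 with partial tilt, then down pose over blue bin
up=o['ee_pos']-T[:,2]*110
TA=Rgrasp(6,34)@FL
go(o,P,[(up,T,4,None),(np.array([540,-110,260]),TA,None,None),(np.array([450,-180,230]),Rgrasp(20,5)@FL,None,None)])
E
```

```text
t: 9.4
ee_pos: [670.6, 13.1, 105.6]
orientation: [-1.802, 1.675, -0.712]
ft_force: [-1.3, -0.5, 1.3]
width: 23.5
grasp_force: 30.0
fit [311.2   0.8 562.6  77.  484.  308.8  11.9  -0. ] maxerr 0.58 q [-0.03  0.56  2.11  2.91  0.34  0.14] p [670.6  13.1 105.6]
red [[553.0, 227.0], [394.0, 235.0], [375.0, 47.0], [534.0, 25.0]] centre [464.  133.6] yaw [-2.8, -7.9] [-5.4, -5.8] sz 160.0 203.0 189.0
blue [[512.0, -103.0], [361.0, -115.0], [367.0, -304.0], [524.0, -305.0]] centre [ 441.1 -206.8] yaw [4.7, -0.7] [3.5, 1.9] sz 151.0 203.0 188.0
N 4 row [-0.0, 0.0, -0.69, 0.0, 0.0, 0.0] path [[650, 11, 124], [631, 10, 143], [611, 8, 162], [591, 7, 181]]
   4 [-0.06  0.31  2.26  2.76  0.25  0.28] err mm 0.0 deg 0.0
N 5 row [0.56, -0.03, -0.49, -0.4, -0.04, -0.05] path [[579, -16, 196], [568, -39, 211], [558, -63, 227], [548, -86, 243], [540, -109, 260]]
   4 [-0.26  0.14  2.28  1.88  0.17  0.99] err mm 11.8 deg 9.5
   5 [-0.34  0.12  2.28  1.66  0.23  1.15] err mm 15.4 deg 12.2
N 5 row [0.25, 0.54, -0.06, -0.96, -0.16, -0.44] path [[523, -121, 249], [504, -134, 241], [486, -148, 235], [467, -163, 231], [450, -180, 230]]
   4 [-0.6   0.16  2.2   0.78  0.57  1.62] err mm 17.1 deg 18.9
   5 [-0.63  0.17  2.12  0.56  0.73  1.76] err mm 11.8 deg 18.5
```

The blue valve is gripped (23.5 mm, 30 N). Bin estimates: red centre (464,134) with yaw -5.5°, blue centre (441,-207) with yaw about 2.7°. Both agree with the stored valve's offset. I'll replan with slower legs.

```bash
python3 -m jog '[[0,0,-0.35,0,0,0,0],[0,0,-0.69,0,0,0,0],[0,0,-0.69,0,0,0,0],[0,0,-0.69,0,0,0,0],[0,0,-0.35,0,0,0,0]]'; python3 - <<'E'
from h import *
o,P=learn(); print(o['grasp_force'],o['width'])
q=go(o,P,[(np.array([540,-130,250]),Rgrasp(12,36)@FL,9,None),(np.array([455,-175,225]),Rgrasp(20,5)@FL,10,None)])
E
```

```text
t: 9.9
ee_pos: [588.6, 7.2, 183.3]
orientation: [-1.803, 1.675, -0.712]
ft_force: [1.0, 0.5, -0.5]
width: 23.4
grasp_force: 30.0
fit [311.4   0.7 562.7  77.1 484.1 309.   11.9  -0. ] maxerr 0.59 q [-0.06  0.31  2.26  2.75  0.25  0.29] p [588.6   7.2 183.3]
29.99933749437332 23.440920940169907
N 9 row [0.36, 0.02, -0.26, -0.18, -0.1, -0.11] path [[581, -7, 190], [569, -37, 204], [557, -68, 218], [548, -99, 234], [540, -130, 250]]
   4 [-0.24  0.22  2.27  1.88  0.24  0.98] err mm 3.0 deg 2.5
   8 [-0.44  0.15  2.17  1.    0.45  1.67] err mm 0.9 deg 0.9
   9 [-0.47  0.14  2.13  0.86  0.52  1.77] err mm 0.0 deg 0.0
N 10 row [0.05, 0.24, -0.03, -0.52, -0.04, -0.12] path [[531, -133, 244], [514, -141, 236], [497, -150, 230], [480, -159, 226], [463, -169, 225]]
   4 [-0.46  0.15  2.07  0.44  0.65  2.1 ] err mm 0.0 deg 0.0
   8 [-0.44  0.17  2.    0.17  0.83  2.28] err mm 0.0 deg 0.0
   10 [-0.43  0.19  1.97  0.07  0.92  2.33] err mm 0.0 deg 0.0
```

```bash
python3 -m jog '[[0.36,0.02,-0.26,-0.18,-0.1,-0.11,0],[0.36,0.02,-0.26,-0.18,-0.1,-0.11,0],[0.36,0.02,-0.26,-0.18,-0.1,-0.11,0],[0.36,0.02,-0.26,-0.18,-0.1,-0.11,0],[0.36,0.02,-0.26,-0.18,-0.1,-0.11,0],[0.36,0.02,-0.26,-0.18,-0.1,-0.11,0],[0.36,0.02,-0.26,-0.18,-0.1,-0.11,0],[0.36,0.02,-0.26,-0.18,-0.1,-0.11,0],[0.36,0.02,-0.26,-0.18,-0.1,-0.11,0],[0.05,0.24,-0.03,-0.52,-0.04,-0.12,0],[0.05,0.24,-0.03,-0.52,-0.04,-0.12,0],[0.05,0.24,-0.03,-0.52,-0.04,-0.12,0],[0.05,0.24,-0.03,-0.52,-0.04,-0.12,0],[0.05,0.24,-0.03,-0.52,-0.04,-0.12,0],[0.05,0.24,-0.03,-0.52,-0.04,-0.12,0],[0.05,0.24,-0.03,-0.52,-0.04,-0.12,0],[0.05,0.24,-0.03,-0.52,-0.04,-0.12,0],[0.05,0.24,-0.03,-0.52,-0.04,-0.12,0],[0.05,0.24,-0.03,-0.52,-0.04,-0.12,0],[0,0,0,0,0,0,0]]'; python3 - <<'E'
from h import *
o,P=learn(); T=R.from_rotvec(o['orientation']).as_matrix(); print(T.round(3))
# level first, then spin
xa=np.degrees(np.arctan2(T[1,0],T[0,0])); print(xa)
q,p,TT=go(o,P,[(np.array([450,-168,200]),Rdown(xa),4,None)])
d=(182.7-xa)%360; print('spin ccw',d,'rows of',d/6)
E
```

```text
t: 11.9
ee_pos: [466.2, -148.4, 209.6]
orientation: [-2.474, 1.773, -0.115]
ft_force: [0.7, 0.9, -0.8]
width: 23.3
grasp_force: 30.0
fit [ 3.117e+02  4.000e-01  5.629e+02  7.720e+01  4.844e+02  3.092e+02
  1.190e+01 -0.000e+00] maxerr 0.59 q [-0.38  0.2   2.    0.1   0.85  2.37] p [ 466.2 -148.4  209.6]
[[ 0.321 -0.94   0.117]
 [-0.947 -0.319  0.034]
 [ 0.005 -0.122 -0.993]]
-71.26716022858551
N 4 row [0.08, 0.14, 0.05, -0.29, -0.01, 0.0] path [[462, -153, 206], [458, -158, 204], [454, -163, 202], [450, -168, 200]]
   4 [-0.38  0.24  1.96 -0.    0.94  2.43] err mm 0.0 deg 0.0
spin ccw 253.9671602285855 rows of 42.32786003809758
```

```bash
python3 -m jog '[[0.08,0.14,0.05,-0.29,-0.01,0,0],[0.08,0.14,0.05,-0.29,-0.01,0,0],[0.08,0.14,0.05,-0.29,-0.01,0,0],[0.08,0.14,0.05,-0.29,-0.01,0,0],[0,0,0.04,0,0,-1,0],[0,0,0.04,0,0,-1,0],[0,0,0.04,0,0,-1,0],[0,0,0.04,0,0,-1,0],[0,0,0.04,0,0,-1,0],[0,0,0.04,0,0,-1,0],[0,0,0.04,0,0,-1,0],[0,0,0.04,0,0,-1,0],[0,0,0.04,0,0,-1,0],[0,0,0.04,0,0,-1,0],[0,0,0.04,0,0,-1,0],[0,0,0.04,0,0,-1,0],[0,0,0.04,0,0,-1,0],[0,0,0.04,0,0,-1,0],[0,0,0.04,0,0,-1,0],[0,0,0.04,0,0,-1,0]]'; python3 -m jog '[[0,0,0.04,0,0,-1,0],[0,0,0.04,0,0,-1,0],[0,0,0.04,0,0,-1,0],[0,0,0.04,0,0,-1,0],[0,0,0.04,0,0,-1,0],[0,0,0.04,0,0,-1,0],[0,0,0.04,0,0,-1,0],[0,0,0.04,0,0,-1,0],[0,0,0.04,0,0,-1,0],[0,0,0.04,0,0,-1,0],[0,0,0.04,0,0,-1,0],[0,0,0.04,0,0,-1,0],[0,0,0.04,0,0,-1,0],[0,0,0.04,0,0,-1,0],[0,0,0.04,0,0,-1,0],[0,0,0.04,0,0,-1,0]]';  python3 -m jog '[[0,0,0,0,0,-1,0],[0,0,0,0,0,-1,0],[0,0,0,0,0,-1,0],[0,0,0,0,0,-1,0],[0,0,0,0,0,-1,0],[0,0,0,0,0,-1,0],[0,0,0,0,0,-1,0],[0,0,0,0,0,-1,0],[0,0,0,0,0,-1,0],[0,0,0,0,0,-1,0],[0,0,0,0,0,-0.33,0],[0,0,0,0,0,0,0]]'; python3 - <<'E'
from h import *
o,P=learn(); T=R.from_rotvec(o['orientation']).as_matrix(); print(T.round(3))
b=np.radians(2.7); bx=np.array([np.cos(b),np.sin(b),0]); by=np.array([-bx[1],bx[0],0])
tgt=np.array([441,-207,0])-5*bx+42*by; print('valve target',tgt)
go(o,P,[(tgt+[0,0,60],Rdown(182.7),None,None)])
c=cam('wrist',o); im=optics.get_image('wrist'); cv2.imwrite('pics/w4.png',im[:,:,::-1])
E
```

```text
t: 13.9
ee_pos: [450.2, -167.7, 173.8]
orientation: [3.067, 0.679, -0.0]
ft_force: [0.2, 0.3, -2.3]
width: 23.6
grasp_force: 30.0
t: 15.5
ee_pos: [450.3, -167.8, 148.2]
orientation: [1.548, 2.734, -0.0]
ft_force: [0.5, -0.5, -1.5]
width: 23.4
grasp_force: 30.0
t: 16.7
ee_pos: [450.3, -167.7, 148.3]
orientation: [-0.074, 3.141, -0.0]
ft_force: [0.6, 0.8, -1.1]
width: 23.4
grasp_force: 30.0
fit [ 3.121e+02  1.000e-01  5.630e+02  7.740e+01  4.847e+02  3.095e+02
  1.190e+01 -0.000e+00] maxerr 0.61 q [-0.38  0.32  2.   -0.    0.82 -2.  ] p [ 450.3 -167.7  148.3]
[[-0.999 -0.047  0.   ]
 [-0.047  0.999 -0.   ]
 [-0.    -0.    -1.   ]]
valve target [ 434.0270797  -165.28215751    0.        ]
N 3 row [0.13, 0.03, 0.74, -0.0, 0.0, 0.0] path [[444, -166, 118], [439, -166, 89], [434, -165, 60]]
   3 [-0.39  0.47  2.07 -0.    0.6  -2.01] err mm 0.0 deg 0.0
```

View pics/w4.png

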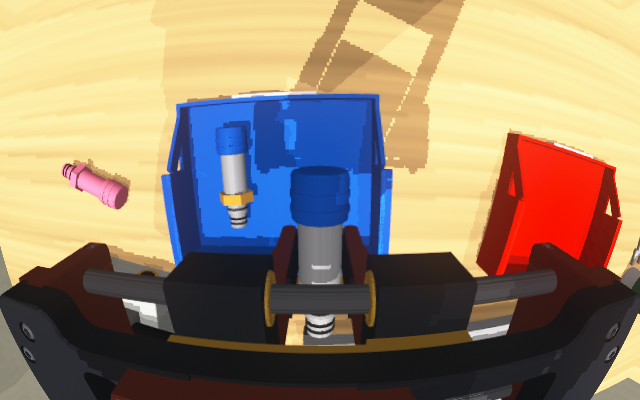

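The held blue valve is centred with its cap towards the bin front, and the stored valve is at (233,175) with room beside it. I'll check the bin pose by projecting its model into this picture.

```bash
python3 - <<'E'
from h import *
o=ctrl.get_obs(); c=cam('wrist',o); b=np.radians(2.7); bx=np.array([np.cos(b),np.sin(b),0]); by=np.array([-bx[1],bx[0],0]); O=np.array([441,-207,0])
for k in((-80,98,24),(-80,-98,24),(0,98,55),(0,-98,55)): print(k,proj(c,O+k[0]*bx+k[1]*by+[0,0,k[2]]).round(0))
print('stored cap/nose',[onz(c,p,19).round(0) for p in((231,127),(239,228))])
for p in((378,96),(179,105)): print(p,onz(c,p,24).round(1))
print((386,168),onz(c,(391,168),55).round(1),onz(c,(163,176),55).round(1))
E
```

```text
(-80, 98, 24) [[383.  96.]]
(-80, -98, 24) [[179. 102.]]
(0, 98, 55) [[388. 188.]]
(0, -98, 55) [[170. 188.]]
stored cap/nose [array([ 391., -255.,   19.]), array([ 493., -248.,   19.])]
(378, 96) [ 356.8 -117.8   24. ]
(179, 105) [ 368.9 -308.8   24. ]
(386, 168) [ 419.1 -108.1   55. ] [ 434.1 -311.8   55. ]
```

```bash
python3 -m jog '[[0.13,-0.02,0.7,0,0,0,0],[0.13,-0.02,0.7,0,0,0,0],[0.13,-0.01,0.7,0,0,0,0],[0,0,0.4,0,0,0,0],[0,0,0.3,0,0,0,0],[0,0,0.2,0,0,0,0],[0,0,0.15,0,0,0,0],[0,0,0.05,0,0,0,0],[0,0,0.05,0,0,0,0],[0,0,0,0,0,0,0]]'
```

```text
t: 17.75
ee_pos: [435.3, -170.4, 18.8]
orientation: [-0.074, 3.139, -0.001]
ft_force: [0.1, 0.5, -1.3]
width: 23.6
grasp_force: 30.0
```

```bash
python3 -m jog '[[0,0,0.05,0,0,0,0],[0,0,0.05,0,0,0,0],[0,0,0.03,0,0,0,0],[0,0,0.03,0,0,0,0],[0,0,0.02,0,0,0,0],[0,0,0,0,0,0,0]]'
```

```text
t: 18.35
ee_pos: [435.0, -170.3, 11.3]
orientation: [-0.074, 3.14, -0.0]
ft_force: [-0.5, -0.8, -0.2]
width: 23.5
grasp_force: 30.0
```

```bash
python3 -m jog '[[0,0,0.02,0,0,0,0],[0,0,0.02,0,0,0,0],[0,0,0.01,0,0,0,0],[0,0,0,0,0,0,0]]'
```

```text
t: 18.75
ee_pos: [435.1, -170.3, 10.9]
orientation: [-0.074, 3.139, -0.0]
ft_force: [-6.1, 1.8, 25.3]
width: 23.6
grasp_force: 30.0
```

The floor is reached (25 N, well below 60). I'll release, lift and unwind.

```bash
python3 -m jog '[[0,0,-0.01,0,0,0,0.25],[0,0,0,0,0,0,0.35],[0,0,0,0,0,0,0.45],[0,0,-0.2,0,0,0,0.45],[0,0,-0.5,0,0,0,0.45],[0,0,-0.9,0,0,0,0.45],[0,0,-0.9,0,0,0,0.45],[0,0,-0.6,0,0,1,0.45],[0,0,-0.5,0,0,1,0.45],[0,0,-0.4,0,0,1,0.45],[0,0,-0.2,0,0,1,0.45],[0,0,0,0,0,1,0.45],[0,0,0,0,0,1,0.45],[0,0,0,0,0,1,0.45],[0,0,0,0,0,1,0.45],[0,0,0,0,0,1,0.45]]'; python3 - <<'E'
from h import *
o,P=learn(); c=cam('wrist',o); im=optics.get_image('wrist'); optics.get_image('top')
for d in optics.masks_of('blue_valve','top')[:5]:
    ys,xs=np.nonzero(d['pixels']); r=cv2.minAreaRect(np.c_[xs,ys].astype(np.float32)); print(round(d['conf'],2),np.round(r[0],0),np.round(r[1]),round(r[2]),onz(cam('top'),r[0],19).round(0))
cv2.imwrite('pics/w5.png',im[:,:,::-1])
E
```

```text
t: 20.35
ee_pos: [434.7, -170.2, 178.0]
orientation: [1.365, 2.828, 0.001]
ft_force: [0.2, 0.1, -0.9]
width: 39.7
grasp_force: 0.0
fit [ 3.121e+02  1.000e-01  5.630e+02  7.740e+01  4.848e+02  3.095e+02
  1.190e+01 -0.000e+00] maxerr 0.61 q [-0.4   0.26  2.01  0.    0.88 -1.07] p [ 434.7 -170.2  178. ]
0.76 [223. 150.] [11. 32.] 77 [717. 294.  19.]
```

View pics/w5.png

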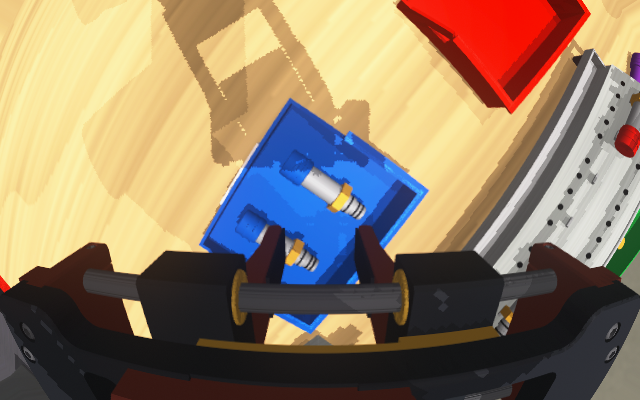

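Both blue-capped valves lie parallel in the blue bin, the new one at (325,183) and the stored one at (275,235), caps to the front.

```bash
python3 -m jog '[[0,0,-0.05,0,0,1,0.48],[0,0,-0.05,0,0,1,0.48],[0,0,-0.05,0,0,1,0.48],[0,0,-0.05,0,0,1,0.48],[0,0,-0.05,0,0,1,0.48],[0,0,-0.05,0,0,1,0.48],[0,0,-0.05,0,0,1,0.48],[0,0,-0.05,0,0,1,0.48],[0,0,-0.05,0,0,1,0.48],[0,0,-0.05,0,0,1,0.48],[0,0,-0.05,0,0,1,0.48],[0,0,-0.05,0,0,1,0.48],[0,0,-0.05,0,0,1,0.48],[0,0,-0.05,0,0,1,0.48],[0,0,-0.05,0,0,1,0.48],[0,0,-0.05,0,0,1,0.48],[0,0,-0.05,0,0,1,0.48],[0,0,-0.05,0,0,1,0.48],[0,0,-0.05,0,0,1,0.48],[0,0,-0.05,0,0,1,0.48]]'; python3 - <<'E'
from h import *
o,P=learn(); T46=Rgrasp(4.15,46)@FL; VB=np.array([664.5,13,111])-125*U; print(VB)
go(o,P,[(np.array([540,-140,250]),Rgrasp(12,34)@FL,15,None),(VB-80*T46[:,2],T46,10,None),(VB+9*T46[:,2],T46,7,None)])
E
```

```text
t: 22.5
ee_pos: [434.7, -170.2, 217.9]
orientation: [3.133, 0.237, 0.002]
ft_force: [-0.5, 1.1, 0.1]
width: 42.0
grasp_force: 0.0
fit [ 3.121e+02  1.000e-01  5.630e+02  7.740e+01  4.847e+02  3.095e+02
  1.190e+01 -0.000e+00] maxerr 0.61 q [-0.4   0.2   1.97  0.    0.97  1.02] p [ 434.7 -170.2  217.9]
[ 673.55  -111.675  111.   ]
N 15 row [0.14, -0.16, -0.0, 0.3, 0.28, 0.93] path [[439, -163, 217], [457, -145, 220], [479, -133, 225], [502, -129, 233], [526, -133, 243]]
   4 [-0.44  0.18  2.    0.2   0.91  1.25] err mm 0.0 deg 0.0
   8 [-0.46  0.17  2.03  0.4   0.81  1.48] err mm 0.0 deg 0.0
   12 [-0.47  0.15  2.07  0.6   0.67  1.71] err mm 0.0 deg 0.0
   15 [-0.47  0.14  2.1   0.74  0.55  1.89] err mm 0.0 deg 0.0
N 10 row [-0.03, -0.02, 0.29, 0.21, 0.09, 0.1] path [[546, -134, 240], [560, -130, 223], [575, -125, 206], [591, -121, 189], [607, -117, 174]]
   4 [-0.42  0.23  2.15  1.14  0.38  1.56] err mm 0.0 deg 0.0
   8 [-0.37  0.34  2.17  1.81  0.33  0.96] err mm 0.0 deg 0.0
   10 [-0.35  0.4   2.18  2.14  0.36  0.66] err mm 0.0 deg 0.0
N 7 row [0.01, -0.0, 0.31, -0.01, -0.0, 0.0] path [[625, -113, 156], [634, -113, 148], [643, -112, 139], [652, -112, 130], [661, -112, 122], [670, -111, 113], [680, -111, 104]]
   4 [-0.32  0.51  2.11  2.27  0.36  0.55] err mm 0.0 deg 0.0
   7 [-0.3   0.58  2.06  2.34  0.37  0.5 ] err mm 0.0 deg 0.0
```

```bash
python3 -m jog '[[0.14,-0.16,0,0.3,0.28,0.93,0.48],[0.14,-0.16,0,0.3,0.28,0.93,0.48],[0.14,-0.16,0,0.3,0.28,0.93,0.48],[0.14,-0.16,0,0.3,0.28,0.93,0.48],[0.14,-0.16,0,0.3,0.28,0.93,0.48],[0.14,-0.16,0,0.3,0.28,0.93,0.48],[0.14,-0.16,0,0.3,0.28,0.93,0.48],[0.14,-0.16,0,0.3,0.28,0.93,0.48],[0.14,-0.16,0,0.3,0.28,0.93,0.48],[0.14,-0.16,0,0.3,0.28,0.93,0.48],[0.14,-0.16,0,0.3,0.28,0.93,0.48],[0.14,-0.16,0,0.3,0.28,0.93,0.48],[0.14,-0.16,0,0.3,0.28,0.93,0.48],[0.14,-0.16,0,0.3,0.28,0.93,0.48],[0.14,-0.16,0,0.3,0.28,0.93,0.48]]'; python3 -m jog '[[-0.03,-0.02,0.29,0.21,0.09,0.1,0.48],[-0.03,-0.02,0.29,0.21,0.09,0.1,0.48],[-0.03,-0.02,0.29,0.21,0.09,0.1,0.48],[-0.03,-0.02,0.29,0.21,0.09,0.1,0.48],[-0.03,-0.02,0.29,0.21,0.09,0.1,0.48],[-0.03,-0.02,0.29,0.21,0.09,0.1,0.48],[-0.03,-0.02,0.29,0.21,0.09,0.1,0.48],[-0.03,-0.02,0.29,0.21,0.09,0.1,0.48],[-0.03,-0.02,0.29,0.21,0.09,0.1,0.48],[-0.03,-0.02,0.29,0.21,0.09,0.1,0.48],[0,0,0,0,0,0,0.48]]'; python3 - <<'E'
from h import *
o,P=learn(); T46=Rgrasp(4.15,46)@FL; VB=np.array([664.5,13,111])-125*U
c=cam('wrist',o); im=optics.get_image('wrist'); cv2.imwrite('pics/w6.png',im[:,:,::-1])
print(caps(c,im)[:4]); print(proj(c,VB+32*U),proj(c,VB-24*U))
hsv=cv2.cvtColor(im,cv2.COLOR_RGB2HSV); k,_,st,ce=cv2.connectedComponentsWithStats(cv2.inRange(hsv,(15,120,90),(30,255,255))); print([(st[i].tolist()) for i in range(1,k) if st[i,4]>80])
go(o,P,[(VB-70*T46[:,2],T46,1,None)])
E
```

```text
t: 24.0
ee_pos: [539.8, -137.4, 249.9]
orientation: [-2.054, 1.655, -0.501]
ft_force: [-0.3, 0.1, -0.7]
width: 42.4
grasp_force: 0.0
t: 25.1
ee_pos: [616.4, -113.3, 163.9]
orientation: [-1.805, 1.668, -0.716]
ft_force: [0.2, -0.3, 0.8]
width: 41.9
grasp_force: 0.0
fit [312.2   0.  563.   77.4 484.8 309.5  11.9  -0. ] maxerr 0.63 q [-0.35  0.4   2.18  2.15  0.36  0.66] p [ 616.4 -113.3  163.9]
[('red', (np.float64(318.0), np.float64(239.5)), 1054, array([671.5, -79.3, 111. ])), ('red', (np.float64(566.0), np.float64(272.0)), 1115, array([ 490. , -124.9,  111. ])), ('red', (np.float64(54.0), np.float64(265.0)), 564, array([-493.2, -651.8,  111. ])), ('red', (np.float64(121.0), np.float64(396.0)), 75, array([ -799.4, -1669.3,   111. ]))]
[[318.24650257 239.09526911]] [[318.59313433 172.70898284]]
[[425, 0, 122, 274, 19994], [626, 48, 14, 48, 524], [609, 159, 21, 48, 644], [297, 163, 43, 19, 619], [53, 168, 40, 51, 1567], [226, 271, 16, 53, 340], [398, 270, 16, 54, 497], [202, 325, 304, 28, 2369]]
N 1 row [0.06, -0.04, 0.2, -0.04, 0.0, 0.06] path [[623, -115, 159]]
   1 [-0.34  0.42  2.16  2.14  0.35  0.67] err mm 0.0 deg 0.0
```

The cap and hexagon pixels match the prediction within 1 px, so I'll go in and grip.

```bash
python3 -m jog '[[0.06,-0.04,0.2,-0.04,0,0.06,0.48],[0,0,0.35,0,0,0,0.48],[0,0,0.35,0,0,0,0.48],[0,0,0.35,0,0,0,0.48],[0,0,0.35,0,0,0,0.48],[0,0,0.27,0,0,0,0.48],[0,0,0.15,0,0,0,0.48],[0,0,0.15,0,0,0,0.48],[0,0,0,0,0,0,0.48]]'; python3 - <<'E'
from h import *
o=ctrl.get_obs();Rc=R.from_rotvec(o['orientation']).as_matrix(); print((Rc.T@(np.array([664.5,13,111])-125*U-o['ee_pos'])).round(1),o['ft_force'].round(1))
E
```

```text
t: 26.05
ee_pos: [680.5, -111.7, 105.9]
orientation: [-1.799, 1.677, -0.712]
ft_force: [-0.2, 0.3, 0.2]
width: 42.1
grasp_force: 0.0
[-0.5  1.1 -8.5] [-0.2  0.3  0.2]
```

```bash
python3 -m jog '[[0,0,0,0,0,0,0],[0,0,0,0,0,0,0],[0,0,0,0,0,0,0],[0,0,0,0,0,0,0],[0,0,-0.35,0,0,0,0],[0,0,-0.69,0,0,0,0],[0,0,-0.69,0,0,0,0],[0,0,-0.69,0,0,0,0],[0,0,-0.35,0,0,0,0]]'; python3 - <<'E'
from h import *
o,P=learn(); print(o['grasp_force'],o['width'])
b=np.radians(-5.5); bx=np.array([np.cos(b),np.sin(b),0]); by=np.array([-bx[1],bx[0],0])
tgt=np.array([464,134,0])-5*bx-42*by; print('target',tgt)
go(o,P,[(np.array([530,-130,250]),Rgrasp(12,34)@FL,8,None),(np.array([450,-90,225]),Rdown(-50),10,None),(tgt+[0,0,150],Rdown(-5.5),10,None)])
E
```

```text
t: 26.95
ee_pos: [598.4, -117.4, 184.3]
orientation: [-1.799, 1.677, -0.713]
ft_force: [-0.6, -0.7, -1.8]
width: 23.4
grasp_force: 30.0
fit [312.2   0.  563.1  77.4 484.8 309.5  11.9  -0. ] maxerr 0.63 q [-0.37  0.34  2.2   2.01  0.35  0.79] p [ 598.4 -117.4  184.3]
29.97932642698288 23.39617556058044
target [454.9974974   92.67258843   0.        ]
N 8 row [0.01, 0.03, -0.3, -0.25, -0.11, -0.13] path [[589, -118, 191], [570, -121, 207], [553, -124, 223], [537, -128, 241]]
   4 [-0.42  0.22  2.18  1.24  0.37  1.47] err mm 0.0 deg 0.0
   8 [-0.46  0.12  2.13  0.76  0.54  1.88] err mm 0.0 deg 0.0
N 10 row [-0.18, 0.15, 0.01, -0.56, -0.14, -0.45] path [[523, -123, 246], [509, -112, 239], [493, -104, 233], [477, -97, 229], [459, -91, 225]]
   4 [-0.37  0.13  2.06  0.35  0.7   2.12] err mm 0.0 deg 0.0
   8 [-0.27  0.16  2.    0.1   0.9   2.21] err mm 0.0 deg 0.0
   10 [-0.22  0.18  1.98  0.    0.99  2.22] err mm 0.0 deg 0.0
N 10 row [-0.22, -0.41, 0.19, 0.0, 0.0, -0.74] path [[457, -71, 218], [467, -35, 203], [470, 1, 188], [468, 38, 172], [460, 75, 157]]
   4 [-0.06  0.24  1.98  0.    0.93  2.07] err mm 0.0 deg 0.0
   8 [0.1  0.28 2.01 0.   0.86 1.92] err mm 0.0 deg 0.0
   10 [0.17 0.3  2.03 0.   0.82 1.84] err mm 0.0 deg 0.0
```

```bash
python3 -m jog '[[0.01,0.03,-0.3,-0.25,-0.11,-0.13,0],[0.01,0.03,-0.3,-0.25,-0.11,-0.13,0],[0.01,0.03,-0.3,-0.25,-0.11,-0.13,0],[0.01,0.03,-0.3,-0.25,-0.11,-0.13,0],[0.01,0.03,-0.3,-0.25,-0.11,-0.13,0],[0.01,0.03,-0.3,-0.25,-0.11,-0.13,0],[0.01,0.03,-0.3,-0.25,-0.11,-0.13,0],[0.01,0.03,-0.3,-0.25,-0.11,-0.13,0],[-0.18,0.15,0.01,-0.56,-0.14,-0.45,0],[-0.18,0.15,0.01,-0.56,-0.14,-0.45,0],[-0.18,0.15,0.01,-0.56,-0.14,-0.45,0],[-0.18,0.15,0.01,-0.56,-0.14,-0.45,0],[-0.18,0.15,0.01,-0.56,-0.14,-0.45,0],[-0.18,0.15,0.01,-0.56,-0.14,-0.45,0],[-0.18,0.15,0.01,-0.56,-0.14,-0.45,0],[-0.18,0.15,0.01,-0.56,-0.14,-0.45,0],[-0.18,0.15,0.01,-0.56,-0.14,-0.45,0],[-0.18,0.15,0.01,-0.56,-0.14,-0.45,0]]'; python3 -m jog '[[-0.22,-0.41,0.19,0,0,-0.74,0],[-0.22,-0.41,0.19,0,0,-0.74,0],[-0.22,-0.41,0.19,0,0,-0.74,0],[-0.22,-0.41,0.19,0,0,-0.74,0],[-0.22,-0.41,0.19,0,0,-0.74,0],[-0.22,-0.41,0.19,0,0,-0.74,0],[-0.22,-0.41,0.19,0,0,-0.74,0],[-0.22,-0.41,0.19,0,0,-0.74,0],[-0.22,-0.41,0.19,0,0,-0.74,0],[-0.22,-0.41,0.19,0,0,-0.74,0],[0,0,0,0,0,0,0]]'; python3 - <<'E'
from h import *
o,P=learn(); b=np.radians(-5.5); bx=np.array([np.cos(b),np.sin(b),0]); by=np.array([-bx[1],bx[0],0]); O=np.array([464,134,0.])
tgt=O-5*bx-42*by
go(o,P,[(tgt+[0,0,60],Rdown(-5.5),4,None)])
c=cam('wrist',o); im=optics.get_image('wrist')
for k in((80,98,55),(80,-98,55),(0,98,55),(0,-98,55),(-80,98,24),(-80,-98,24)):
    p=proj(c,O+k[0]*bx+k[1]*by+[0,0,k[2]])[0]; print(k,p.round(0)); cv2.circle(im,(int(p[0]),int(p[1])),4,(0,255,0),1)
cv2.imwrite('pics/w7.png',im[:,:,::-1])
E
```

```text
t: 28.75
ee_pos: [451.6, -88.7, 225.4]
orientation: [2.845, -1.323, -0.01]
ft_force: [-0.1, -0.2, -1.9]
width: 23.3
grasp_force: 30.0
t: 29.85
ee_pos: [456.1, 93.7, 148.8]
orientation: [-3.138, 0.147, 0.011]
ft_force: [-0.6, -0.7, -1.2]
width: 23.8
grasp_force: 30.0
fit [312.2   0.  563.   77.4 484.8 309.5  11.9  -0. ] maxerr 0.63 q [0.18 0.31 2.03 0.   0.82 1.84] p [456.1  93.7 148.8]
N 4 row [-0.0, 0.01, 0.55, 0.0, 0.02, 0.0] path [[455, 93, 126], [455, 93, 104], [455, 92, 82], [454, 92, 60]]
   4 [ 0.17  0.47  2.07 -0.    0.6   1.84] err mm 0.0 deg 0.0
(80, 98, 55) [164. 108.]
(80, -98, 55) [389. 102.]
(0, 98, 55) [170. 195.]
(0, -98, 55) [386. 196.]
(-80, 98, 24) [193. 259.]
(-80, -98, 24) [375. 262.]
```

View pics/w7.png

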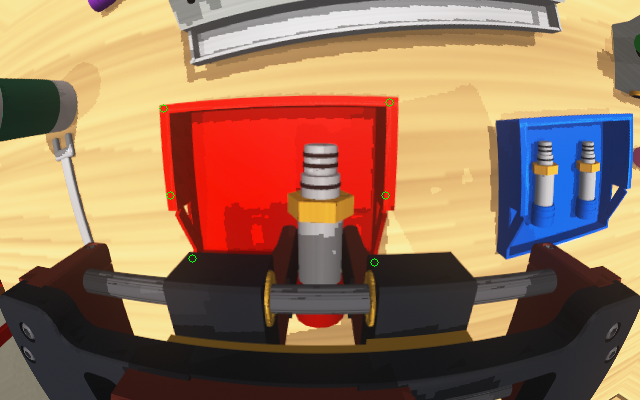

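The red bin model overlays the picture within about 6 px. The held valve's nose points to the back and its cap to the front, as wanted, so I'll lower it.

```bash
python3 -m jog '[[0,0.01,0.7,0,0.03,0,0],[0,0.01,0.7,0,0.03,0,0],[0,0.01,0.7,0,0.02,0,0],[0,0,0.4,0,0,0,0],[0,0,0.3,0,0,0,0],[0,0,0.2,0,0,0,0],[0,0,0.15,0,0,0,0],[0,0,0.07,0,0,0,0],[0,0,0.05,0,0,0,0],[0,0,0.05,0,0,0,0],[0,0,0.03,0,0,0,0],[0,0,0,0,0,0,0]]'
```

```text
t: 31.1
ee_pos: [458.3, 92.1, 15.4]
orientation: [-3.137, 0.151, -0.006]
ft_force: [-0.0, 0.3, -2.2]
width: 23.5
grasp_force: 30.0
```

```bash
python3 -m jog '[[0,0,0.03,0,0,0,0],[0,0,0.03,0,0,0,0],[0,0,0.02,0,0,0,0],[0,0,0.02,0,0,0,0],[0,0,0,0,0,0,0]]'
```

```text
t: 31.6
ee_pos: [458.2, 92.1, 11.7]
orientation: [-3.137, 0.151, -0.006]
ft_force: [-1.5, -0.7, 5.4]
width: 23.2
grasp_force: 30.0
```

```bash
python3 -m jog '[[0,0,0,0,0,0,0.25],[0,0,0,0,0,0,0.35],[0,0,0,0,0,0,0.45],[0,0,-0.2,0,0,0,0.45],[0,0,-0.5,0,0,0,0.48],[0,0,-0.9,0,0,0,0.48],[0,0,-0.9,0,0,0,0.48],[0,0,-0.9,0,0,0,0.48],[0,0,-0.6,0,0,0,0.48],[0,0,-0.3,0,0,0,0.48]]'; python3 - <<'E'
from h import *
o,P=learn(); VA=np.array([664.5,13,111])+125*U; T48=Rgrasp(4.15,47)@FL; print(VA)
go(o,P,[(np.array([500,60,255]),Rgrasp(30,32)@FL,10,None),(np.array([545,95,225]),Rgrasp(24,46)@FL,8,None),(VA-80*T48[:,2],T48,12,None),(VA+9*T48[:,2],T48,7,None)])
E
```

```text
t: 32.6
ee_pos: [458.6, 92.2, 186.1]
orientation: [-3.136, 0.151, -0.012]
ft_force: [0.5, 0.0, 0.6]
width: 42.0
grasp_force: 0.0
fit [312.2   0.  563.   77.4 484.8 309.5  11.9  -0. ] maxerr 0.63 q [0.17 0.24 2.   0.   0.89 1.84] p [458.6  92.2 186.1]
[655.45  137.675 111.   ]
N 10 row [0.15, -0.02, -0.17, 0.49, 0.25, 0.88] path [[464, 92, 192], [476, 90, 206], [485, 85, 220], [493, 77, 235], [498, 66, 248]]
   4 [0.06 0.16 2.05 0.23 0.77 1.94] err mm 0.0 deg 0.0
   8 [-0.05  0.08  2.14  0.5   0.62  2.  ] err mm 0.0 deg 0.0
   10 [-0.1   0.04  2.19  0.66  0.54  2.01] err mm 0.0 deg 0.0
N 8 row [-0.03, -0.08, 0.19, 0.29, 0.08, 0.1] path [[504, 63, 251], [514, 72, 242], [526, 81, 234], [538, 90, 228]]
   4 [-0.07  0.1   2.25  1.08  0.38  1.65] err mm 0.0 deg 0.0
   8 [-0.03  0.18  2.29  1.82  0.33  0.99] err mm 0.0 deg 0.0
N 12 row [-0.05, 0.0, 0.18, 0.01, 0.2, 0.19] path [[549, 97, 219], [561, 108, 204], [573, 119, 189], [587, 128, 175]]
   4 [0.09 0.24 2.29 2.43 0.24 0.54] err mm 0.0 deg 0.0
   8 [0.19 0.31 2.26 3.13 0.25 0.  ] err mm 0.0 deg 0.0
   12 [ 0.27  0.39  2.22  3.62  0.31 -0.33] err mm 0.0 deg 0.0
N 7 row [-0.0, 0.0, 0.31, 0.0, 0.0, 0.0] path [[608, 133, 156], [617, 134, 147], [626, 135, 138], [635, 135, 130], [644, 136, 121], [653, 137, 113], [662, 138, 104]]
   4 [ 0.25  0.5   2.16  3.53  0.35 -0.25] err mm 0.0 deg 0.0
   7 [ 0.24  0.57  2.1   3.49  0.37 -0.21] err mm 0.0 deg 0.0
```

Everything is feasible without error.

```bash
python3 -m jog '[[0.15,-0.02,-0.17,0.49,0.25,0.88,0.48],[0.15,-0.02,-0.17,0.49,0.25,0.88,0.48],[0.15,-0.02,-0.17,0.49,0.25,0.88,0.48],[0.15,-0.02,-0.17,0.49,0.25,0.88,0.48],[0.15,-0.02,-0.17,0.49,0.25,0.88,0.48],[0.15,-0.02,-0.17,0.49,0.25,0.88,0.48],[0.15,-0.02,-0.17,0.49,0.25,0.88,0.48],[0.15,-0.02,-0.17,0.49,0.25,0.88,0.48],[0.15,-0.02,-0.17,0.49,0.25,0.88,0.48],[0.15,-0.02,-0.17,0.49,0.25,0.88,0.48],[-0.03,-0.08,0.19,0.29,0.08,0.1,0.48],[-0.03,-0.08,0.19,0.29,0.08,0.1,0.48],[-0.03,-0.08,0.19,0.29,0.08,0.1,0.48],[-0.03,-0.08,0.19,0.29,0.08,0.1,0.48],[-0.03,-0.08,0.19,0.29,0.08,0.1,0.48],[-0.03,-0.08,0.19,0.29,0.08,0.1,0.48],[-0.03,-0.08,0.19,0.29,0.08,0.1,0.48],[-0.03,-0.08,0.19,0.29,0.08,0.1,0.48]]'; python3 -m jog '[[-0.05,0,0.18,0.01,0.2,0.19,0.48],[-0.05,0,0.18,0.01,0.2,0.19,0.48],[-0.05,0,0.18,0.01,0.2,0.19,0.48],[-0.05,0,0.18,0.01,0.2,0.19,0.48],[-0.05,0,0.18,0.01,0.2,0.19,0.48],[-0.05,0,0.18,0.01,0.2,0.19,0.48],[-0.05,0,0.18,0.01,0.2,0.19,0.48],[-0.05,0,0.18,0.01,0.2,0.19,0.48],[-0.05,0,0.18,0.01,0.2,0.19,0.48],[-0.05,0,0.18,0.01,0.2,0.19,0.48],[-0.05,0,0.18,0.01,0.2,0.19,0.48],[-0.05,0,0.18,0.01,0.2,0.19,0.48],[0,0,0,0,0,0,0.48]]'; python3 - <<'E'
from h import *
o,P=learn(); VA=np.array([664.5,13,111])+125*U; T48=Rgrasp(4.15,47)@FL
c=cam('wrist',o); im=optics.get_image('wrist'); print(caps(c,im)[:3]); print(proj(c,VA-32*U),proj(c,VA+24*U))
hsv=cv2.cvtColor(im,cv2.COLOR_RGB2HSV); k,_,st,ce=cv2.connectedComponentsWithStats(cv2.inRange(hsv,(15,120,90),(30,255,255))); print([(st[i].tolist()) for i in range(1,k) if st[i,4]>80])
go(o,P,[(VA-70*T48[:,2],T48,2,None)])
E
```

```text
t: 34.4
ee_pos: [544.4, 93.5, 220.2]
orientation: [-2.023, 1.313, -0.556]
ft_force: [-1.1, 0.1, 0.7]
width: 42.0
grasp_force: 0.0
t: 35.7
ee_pos: [598.3, 133.3, 160.1]
orientation: [-1.797, 1.667, -0.718]
ft_force: [-0.2, 0.3, -0.3]
width: 42.1
grasp_force: 0.0
fit [312.2   0.  563.   77.4 484.8 309.5  11.9  -0. ] maxerr 0.64 q [ 0.27  0.4   2.22  3.62  0.31 -0.32] p [598.3 133.3 160.1]
[('red', (np.float64(314.0), np.float64(166.0)), 1333, array([659.3, 105.6, 111. ])), ('red', (np.float64(48.5), np.float64(270.5)), 594, array([-322.9, -327.2,  111. ])), ('red', (np.float64(507.5), np.float64(316.5)), 440, array([494.5, 157.7, 111. ]))]
[[315.2853239  166.49206541]] [[315.3880941  234.22215987]]
[[428, 0, 73, 253, 8704], [614, 31, 23, 78, 878], [558, 72, 29, 20, 319], [558, 158, 23, 47, 568], [294, 225, 42, 22, 576], [397, 269, 17, 56, 525], [226, 270, 17, 55, 472], [202, 325, 301, 28, 2627]]
N 2 row [-0.0, -0.04, 0.07, 0.04, 0.01, 0.01] path [[601, 133, 159], [604, 133, 158]]
   2 [ 0.27  0.41  2.22  3.61  0.33 -0.31] err mm 0.0 deg 0.0
```

```bash
python3 -m jog '[[0,-0.04,0.1,0.04,0.01,0.01,0.48],[0,-0.04,0.2,0.04,0.01,0.01,0.48],[0,0,0.35,0,0,0,0.48],[0,0,0.35,0,0,0,0.48],[0,0,0.35,0,0,0,0.48],[0,0,0.27,0,0,0,0.48],[0,0,0.18,0,0,0,0.48],[0,0,0.15,0,0,0,0.48],[0,0,0.14,0,0,0,0.48],[0,0,0,0,0,0,0.48]]'; python3 - <<'E'
from h import *
o=ctrl.get_obs();Rc=R.from_rotvec(o['orientation']).as_matrix(); print((Rc.T@(np.array([664.5,13,111])+125*U-o['ee_pos'])).round(1),o['ft_force'].round(1))
E
```

```text
t: 36.75
ee_pos: [662.1, 137.2, 106.4]
orientation: [-1.787, 1.664, -0.727]
ft_force: [-0.3, 0.5, 0.3]
width: 41.9
grasp_force: 0.0
[-0.9  1.2 -8. ] [-0.3  0.5  0.3]
```

```bash
python3 -m jog '[[0,0,0,0,0,0,0],[0,0,0,0,0,0,0],[0,0,0,0,0,0,0],[0,0,0,0,0,0,0],[0,0,-0.35,0,0,0,0],[0,0,-0.69,0,0,0,0],[0,0,-0.69,0,0,0,0],[0,0,-0.6,0,0,0,0]]'; python3 - <<'E'
from h import *
o,P=learn(); print(o['grasp_force'],o['width'])
b=np.radians(-5.5); bx=np.array([np.cos(b),np.sin(b),0]); by=np.array([-bx[1],bx[0],0])
tgt=np.array([463,131,0])-5*bx+42*by; print('target',tgt)
go(o,P,[(np.array([545,95,225]),Rgrasp(24,46)@FL,13,None),(np.array([500,70,255]),Rgrasp(30,32)@FL,7,None),(tgt+[0,0,210],Rdown(-20),12,None)])
E
```

```text
t: 37.55
ee_pos: [591.4, 132.1, 170.4]
orientation: [-1.789, 1.665, -0.725]
ft_force: [-0.3, 0.0, -3.0]
width: 23.1
grasp_force: 30.0
fit [312.2   0.  563.1  77.4 484.8 309.5  11.9  -0. ] maxerr 0.64 q [ 0.28  0.37  2.24  3.65  0.31 -0.35] p [591.4 132.1 170.4]
29.986035525798798 23.111893667823033
target [462.04854061 173.28586909   0.        ]
N 13 row [0.05, -0.0, -0.15, -0.01, -0.19, -0.18] path [[587, 129, 174], [575, 122, 187], [564, 114, 199], [554, 104, 212], [545, 95, 225]]
   4 [ 0.2   0.3   2.27  3.19  0.25 -0.03] err mm 0.0 deg 0.0
   8 [0.1  0.24 2.29 2.53 0.24 0.46] err mm 0.0 deg 0.0
   12 [-0.    0.19  2.3   1.93  0.31  0.91] err mm 0.0 deg 0.0
   13 [-0.03  0.18  2.3   1.82  0.34  0.98] err mm 0.0 deg 0.0
N 7 row [0.01, 0.06, -0.2, -0.34, -0.08, -0.1] path [[535, 90, 227], [529, 87, 231], [523, 83, 235], [517, 80, 240], [511, 76, 244], [505, 73, 249], [500, 70, 255]]
   4 [-0.06  0.08  2.24  0.98  0.38  1.75] err mm 0.0 deg 0.0
   7 [-0.07  0.04  2.19  0.62  0.52  2.07] err mm 0.0 deg 0.0
N 12 row [-0.21, -0.08, 0.12, -0.42, -0.16, -0.54] path [[500, 79, 253], [497, 108, 244], [488, 135, 232], [474, 159, 219]]
   4 [0.07 0.1  2.08 0.33 0.67 2.22] err mm 0.0 deg 0.0
   8 [0.2  0.17 1.99 0.14 0.82 2.26] err mm 0.0 deg 0.0
   12 [0.33 0.25 1.93 0.01 0.96 2.24] err mm 0.0 deg 0.0
```

```bash
python3 -m jog '[[0.05,0,-0.15,-0.01,-0.19,-0.18,0],[0.05,0,-0.15,-0.01,-0.19,-0.18,0],[0.05,0,-0.15,-0.01,-0.19,-0.18,0],[0.05,0,-0.15,-0.01,-0.19,-0.18,0],[0.05,0,-0.15,-0.01,-0.19,-0.18,0],[0.05,0,-0.15,-0.01,-0.19,-0.18,0],[0.05,0,-0.15,-0.01,-0.19,-0.18,0],[0.05,0,-0.15,-0.01,-0.19,-0.18,0],[0.05,0,-0.15,-0.01,-0.19,-0.18,0],[0.05,0,-0.15,-0.01,-0.19,-0.18,0],[0.05,0,-0.15,-0.01,-0.19,-0.18,0],[0.05,0,-0.15,-0.01,-0.19,-0.18,0],[0.05,0,-0.15,-0.01,-0.19,-0.18,0],[0.01,0.06,-0.2,-0.34,-0.08,-0.1,0],[0.01,0.06,-0.2,-0.34,-0.08,-0.1,0],[0.01,0.06,-0.2,-0.34,-0.08,-0.1,0],[0.01,0.06,-0.2,-0.34,-0.08,-0.1,0],[0.01,0.06,-0.2,-0.34,-0.08,-0.1,0],[0.01,0.06,-0.2,-0.34,-0.08,-0.1,0],[0.01,0.06,-0.2,-0.34,-0.08,-0.1,0]]'; python3 -m jog '[[-0.21,-0.08,0.12,-0.42,-0.16,-0.54,0],[-0.21,-0.08,0.12,-0.42,-0.16,-0.54,0],[-0.21,-0.08,0.12,-0.42,-0.16,-0.54,0],[-0.21,-0.08,0.12,-0.42,-0.16,-0.54,0],[-0.21,-0.08,0.12,-0.42,-0.16,-0.54,0],[-0.21,-0.08,0.12,-0.42,-0.16,-0.54,0],[-0.21,-0.08,0.12,-0.42,-0.16,-0.54,0],[-0.21,-0.08,0.12,-0.42,-0.16,-0.54,0],[-0.21,-0.08,0.12,-0.42,-0.16,-0.54,0],[-0.21,-0.08,0.12,-0.42,-0.16,-0.54,0],[-0.21,-0.08,0.12,-0.42,-0.16,-0.54,0],[-0.21,-0.08,0.12,-0.42,-0.16,-0.54,0],[0,0,0,0,0,0,0]]'; python3 - <<'E'
from h import *
o,P=learn(); T=R.from_rotvec(o['orientation']).as_matrix(); print(T.round(3)); xa=np.degrees(np.arctan2(T[1,0],T[0,0])); print(xa,(174.5-xa)/6)
go(o,P,[(np.array([462,173,190]),Rdown(xa),2,None)])
E
```

```text
t: 39.55
ee_pos: [500.7, 70.1, 255.2]
orientation: [-2.28, 1.318, -0.381]
ft_force: [0.6, 0.2, -2.3]
width: 23.0
grasp_force: 30.0
t: 40.85
ee_pos: [464.6, 173.9, 208.6]
orientation: [-3.086, 0.543, -0.001]
ft_force: [0.1, 0.6, -2.7]
width: 23.2
grasp_force: 30.0
fit [312.2   0.  563.1  77.4 484.8 309.5  11.9  -0. ] maxerr 0.64 q [0.33 0.25 1.93 0.01 0.96 2.24] p [464.6 173.9 208.6]
[[ 0.94  -0.341  0.002]
 [-0.341 -0.94   0.008]
 [-0.001 -0.008 -1.   ]]
-19.956860821134974 32.409476803522494
N 2 row [-0.03, 0.02, 0.23, -0.04, 0.01, -0.0] path [[463, 173, 199], [462, 173, 190]]
   2 [ 0.34  0.28  1.94 -0.    0.92  2.25] err mm 0.0 deg 0.0
```

```bash
python3 -m jog '[[-0.03,0.02,0.23,-0.04,0.01,0,0],[-0.03,0.02,0.23,-0.04,0.01,0,0],[0,0,0.04,0,0,-1,0],[0,0,0.04,0,0,-1,0],[0,0,0.04,0,0,-1,0],[0,0,0.04,0,0,-1,0],[0,0,0.04,0,0,-1,0],[0,0,0.04,0,0,-1,0],[0,0,0.04,0,0,-1,0],[0,0,0.04,0,0,-1,0],[0,0,0.04,0,0,-1,0],[0,0,0.04,0,0,-1,0],[0,0,0.04,0,0,-1,0],[0,0,0.04,0,0,-1,0],[0,0,0.04,0,0,-1,0],[0,0,0.04,0,0,-1,0],[0,0,0.04,0,0,-1,0],[0,0,0.04,0,0,-1,0]]'; python3 -m jog '[[0,0,0.04,0,0,-1,0],[0,0,0.04,0,0,-1,0],[0,0,0.04,0,0,-1,0],[0,0,0.04,0,0,-1,0],[0,0,0.04,0,0,-1,0],[0,0,0.04,0,0,-1,0],[0,0,0.04,0,0,-1,0],[0,0,0.04,0,0,-1,0],[0,0,0.04,0,0,-1,0],[0,0,0.04,0,0,-1,0],[0,0,0.04,0,0,-1,0],[0,0,0.04,0,0,-1,0],[0,0,0.04,0,0,-1,0],[0,0,0.04,0,0,-1,0],[0,0,0.04,0,0,-1,0],[0,0,0.04,0,0,-1,0],[0,0,0,0,0,-0.4,0],[0,0,0,0,0,0,0]]'; python3 - <<'E'
from h import *
o,P=learn(); c=cam('wrist',o); im=optics.get_image('wrist'); cv2.imwrite('pics/w8.png',im[:,:,::-1])
b=np.radians(-5.5); bx=np.array([np.cos(b),np.sin(b),0]); by=np.array([-bx[1],bx[0],0])
go(o,P,[(np.array([463,131,60])-5*bx+42*by,Rdown(174.5),3,None)])
E
```

```text
t: 42.65
ee_pos: [462.7, 171.7, 164.4]
orientation: [2.474, 1.934, 0.003]
ft_force: [-0.2, -0.3, -2.9]
width: 23.5
grasp_force: 30.0
t: 44.45
ee_pos: [462.8, 171.7, 138.9]
orientation: [0.158, 3.135, 0.0]
ft_force: [0.1, 0.9, -2.9]
width: 23.6
grasp_force: 30.0
fit [312.2   0.  563.   77.4 484.8 309.5  11.9  -0. ] maxerr 0.65 q [ 0.33  0.36  1.98 -0.    0.8  -1.14] p [462.8 171.7 138.9]
N 3 row [0.01, 0.01, 0.66, 0.0, 0.01, -0.02] path [[462, 172, 112], [462, 172, 86], [462, 173, 60]]
   3 [ 0.33  0.5   2.01  0.    0.63 -1.14] err mm 0.0 deg 0.0
```

View pics/w8.png

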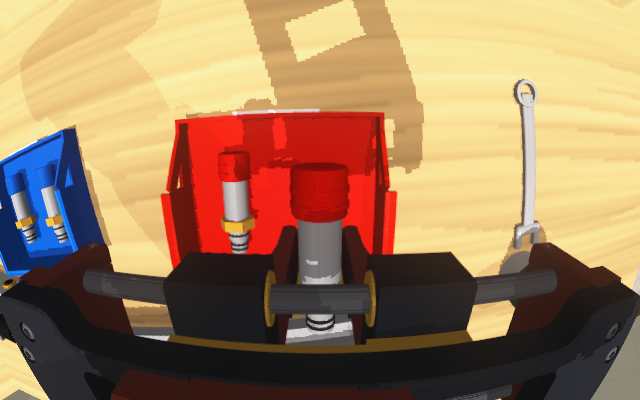

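The held red valve is aligned with its cap to the front, beside the stored red one at (236,200). I'll lower it.

```bash
python3 -m jog '[[0.01,0.01,0.6,0,0,-0.02,0],[0.01,0.01,0.7,0,0,-0.02,0],[0.01,0.01,0.6,0,0,-0.02,0],[0,0,0.4,0,0,0,0],[0,0,0.25,0,0,0,0],[0,0,0.2,0,0,0,0],[0,0,0.1,0,0,0,0],[0,0,0.07,0,0,0,0],[0,0,0.05,0,0,0,0],[0,0,0.05,0,0,0,0],[0,0,0.03,0,0,0,0],[0,0,0,0,0,0,0]]'
```

```text
t: 45.7
ee_pos: [462.7, 173.8, 17.6]
orientation: [0.146, 3.135, 0.0]
ft_force: [-0.0, 0.2, -3.2]
width: 23.3
grasp_force: 30.0
```

```bash
python3 -m jog '[[0,0,0.04,0,0,0,0],[0,0,0.04,0,0,0,0],[0,0,0.03,0,0,0,0],[0,0,0.02,0,0,0,0],[0,0,0.01,0,0,0,0],[0,0,0,0,0,0,0]]'
```

```text
t: 46.3
ee_pos: [462.6, 173.8, 12.6]
orientation: [0.146, 3.135, 0.0]
ft_force: [-2.6, -1.3, 10.0]
width: 23.3
grasp_force: 30.0
```

Touching the floor at 10 N. I'll release, lift and check.

```bash
python3 -m jog '[[0,0,0,0,0,0,0.25],[0,0,0,0,0,0,0.35],[0,0,0,0,0,0,0.45],[0,0,-0.2,0,0,0,0.45],[0,0,-0.5,0,0,0,0.45],[0,0,-0.9,0,0,0,0.45],[0,0,-0.9,0,0,0,0.45],[0,0,-0.9,0,0,0,0.45],[0,0,-0.6,0,0,0,0.45],[0.7,0,-0.3,0,0,0,0.45],[0.7,0,0,0,0,0,0.45],[0.7,0,0,0,0,0,0.45],[0.7,0,0,0,0,0,0.45],[0,0,0,0,0,0,0.45],[0,0,0,0,0,0,0.45]]'; python3 - <<'E'
from h import *
a=optics.get_image('side'); b=cv2.resize(a[160:320,180:440],None,fx=2.4,fy=2.4); cv2.imwrite('pics/s9.png',b[:,:,::-1])
o=ctrl.get_obs(); w=optics.get_image('wrist'); cv2.imwrite('pics/w9.png',w[:,:,::-1])
c=cam('wrist',o)
for t in('red_valve_a','stored_valve'):
  for d in optics.masks_of(t,'wrist')[:4]:
    ys,xs=np.nonzero(d['pixels']); r=cv2.minAreaRect(np.c_[xs,ys].astype(np.float32)); print(t,round(d['conf'],2),np.round(r[0]),np.round(r[1]),round(r[2]),onz(c,r[0],19).round(0))
E
```

```text
t: 47.8
ee_pos: [351.0, 184.5, 184.2]
orientation: [0.145, 3.134, 0.001]
ft_force: [0.0, -0.4, -0.5]
width: 39.4
grasp_force: 0.0
red_valve_a 0.86 [247. 246.] [18. 23.] 45 [419.  93.  19.]
red_valve_a 0.82 [320. 260.] [49. 27.] 90 [443. 178.  19.]
red_valve_a 0.56 [ 10. 268.] [29. 14.] 33 [ 453. -426.   19.]
stored_valve 0.94 [ 51. 249.] [31. 18.] 63 [ 414. -252.   19.]
```

View pics/s9.png

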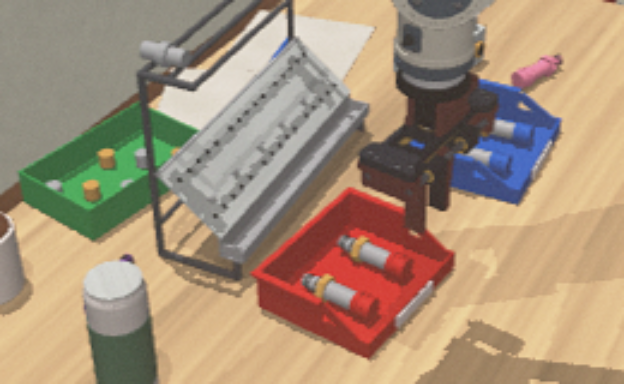

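View pics/w9.png

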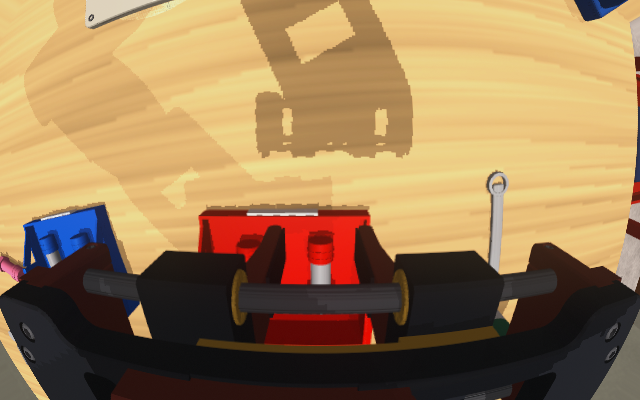

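The side crop shows the rack empty. Both red valves lie flat in the red bin, at (375,255) and (340,297), and both blue ones lie in the blue bin, all with caps to the front. The wrist view shows the gripper clear and the spanner undisturbed.

```bash
python3 -c "
from workcell import ctrl
print(ctrl.close_job())"
```

```text
the job is handed in; nothing more can be done
None
```

The job is handed in at about 48 s, verdict not shown: the final images show both red valves flat in the red bin and the blue one beside the stored valve in the blue bin, caps to the front, with no sign of anything else moved.

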